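Load the comparator stand with the larger steel disc

ROBOT

A 7-joint arm with a two-finger parallel gripper is mounted at the origin on the work surface. World frame = base frame: x ahead of the robot, y to its left, z up, the work surface at z = 0. Lengths are in m, angles in rad, forces in N, time in s.
With the tool pointing down it reaches from about 0.4 to 0.875 m from the base axis. Payload 19.3 kg.
Tool frame: the origin (TCP) lies at the very end of the fingers, on their centre line; the grasp point (between the pads) lies 19 mm behind it; z points along the fingers, y is the line along which they close (so a half turn about z gives the same grasp; the last joint's range is limited). The gripper opens to 85 mm and grips with 20 to 120 N. Pads are 22 mm wide; open, the fingers measure 114 mm over their backs; the gripper's body (76 mm by 85 mm) begins 54 mm behind the grasp point. The pads swing forward as they close: fully open they stand 13 mm farther back than shut.
Start: joints at [-1.388, 0.521, -0.036, 1.599, 0.021, 1.021, -0.113], TCP at [0.156, 0.605, 0.231] pointing down, gripper open.
Joint ranges: [-2.91, 2.91], [-0.3, 2.13], [-1.5, 1.42], [0.17, 2.43], [-1.26, 4.41], [0.16, 1.93], [-2.52, 2.52]. Speed limits (rad/s): [1.89, 1.89, 2.39, 2.39, 3.01, 3.01, 3.01].

INTERFACE

Orientations are given as [roll, pitch, yaw] about the fixed x, y, z axes, in that order (R = Rz(yaw) Ry(pitch) Rx(roll)).
In Python, from workcell import bot gives the robot as it stands. The module is installed in compiled form; this text tells all that it offers.
- The arm moves only by the tool apply_moves, never from a script. Its arguments are lists of equal length, an entry for each row: "claw": the finger opening in m, from 0 to 0.0854; "xyz": the shift along the tool's x, y, z in m, a list of three; "twist": the turn, a rotation vector about the tool's x, y, z in rad, a list of three. A call has 1 to 20 rows; each row shifts and turns the commanded pose from where the row before left it, along the tool's axes as they then stand; what a row does not reach is not made up. A row lasts 1/10 s, in which the tool goes at most 50 mm and 8.59 degrees, less where a joint would pass 70% of its speed; a pose out of reach is approached as far as the arm can. A call with a gripper value outside its range is refused whole. The fingers move at their own pace and stop on an object; "force" is the grip in N (left out, the last holds). Time passes only in rows, so rows that do not move let the fingers close. It gives the time, the measured TCP pose, the force, the opening and the grip force at its end, in the units of the state.
- bot.observe(): the state, without advancing time (a new reading comes with each control period).
- bot.grab_frame(name): name is "scene" or "top"; returns a dict with "img" (384x512x3 uint8, red, green, blue), "vfov" (degrees; the focal length in pixels is half the picture's height over the tangent of half this angle, whatever the lens; pixels are square), "cx", "cy" (the principal point, pixels), "view" (4x4, takes a point from world to camera coordinates). Camera axes: x right, y up, looking along -z (the intrinsics and any distortion apply to the point x, -y, -z); pixel columns grow to the right and rows downward; lengths in m; the calibration is good to about 2 mm. A picture is of the moment at which its call begins. There is no depth.
- bot.job_done(): hands the job in; it is judged then, once.
Trained networks look in the newest picture that a camera, given by its name, has taken for a name from the list of things; names that differ only in an ending like _2 or _b are one class to them, and where a whole thing is asked for, a point or a joint stands for the part that bears it (a point fixed in the world has none). Each returns a list of dicts, best first, with "score" (0 to 1); they miss things now and then, are a little off and sometimes report something else, mostly with a low value. They report only what shows in the picture. A call takes as long as a camera call. They do not tell look-alikes from the thing itself.
- bot.find_in(camera, query): "position" ([x, y, z] in m, in world coordinates, good to about 4 mm: the middle of the surface that is visible of it).
The state is a dict: "clock": time; "qpos": joint angles; "qd": joint speeds; "joint_efforts": joint torques, N m; "position": TCP position; "tool_rot": TCP orientation; "force": force on the tool from outside, world axes, zero at the start; "moment": the same for the moment, N m; "grip_width": finger opening in m; "finger_force": force on a finger pad.
Only numpy, scipy, OpenCV 4.12 (cv2) and the standard library are available. Lean on these libraries where they do the work, as an engineer would, in place of code of your own. Each camera call takes 0.05 s, during which the arm holds its last target. There are 200 camera calls.

TASK

Lay the larger of the two flat steel discs on the comparator stand's open loading ledge and let go of it there. Then push it along between the guide rails, over the raised lip, without lifting it across, until it drops flat into the pocket under the beam, and on until it rests against the end stop. The stop is only held by friction: do not shift it, and leave the small disc, the beaker and the bottle where they are.

Things in the scene. Friction and masses are not known exactly. Their poses are not given: they have to be found in the camera images.
- disc: the larger plain steel disc to load, 50 mm diameter, 12 mm thick, about 0.18 kg, lying flat on the bench. Origin: centre of its underside, z along its axis.
- small_disc: bystander: plain steel disc, 36 mm diameter, 12 mm thick, lying flat. Origin: centre of its underside.
- stand: aluminium comparator stand, fixed on the bench. Its x is the push direction (from the robot's left to its right and somewhat away), its y points ahead and somewhat left, z up. Origin: on the bench under the lip's pocket-side edge, mid-width. All numbers x, y, z in the entries of its parts are mm in this frame. The disc home in the pocket has its top at z 30, 6 above the lip's crest.
- ledge (a point): point at x -85, y 0 on the loading ledge: a flat plate, top at z 20, from x -125 to -14, y -37 to 37, open above; room to lay the disc before the rails' flares.
- lip (a point): middle of the lip's pocket-side top edge (x 0, z 24). A ramp rises from z 20 at x -14 to the flat crest (z 24, x -2 to 0), then a sheer drop to the pocket floor at z 18, which runs on to the end stop. Pushing the disc over takes up to about 12 N; while it tips over, its rear edge may rise by 10 mm. It may hang on the pusher until that backs off.
- rail_end (a point): start of the robot-side guide rail, on its top inner edge (x -30, y -27.5, z 30). Two rails, inner faces at y -27.5 and 27.5, 8 thick, tops at z 30, run from x -30 to 85; flares before them widen the way to y -36 and 36 at x -48.
- beam_end (a point): middle of the underside of the beam's free end (x -5, z 90). The beam, 24 wide (y -12 to 12), z 90 to 102, runs on to a column at x 122 (dial on top up to z 172); a 12 diameter spindle hangs from it at x 36 down to z 50. Both sides under the beam are open: to follow the disc a pusher must lean 30 to 50 degrees from vertical, the hand out on the robot's side.
- stop_face (a point): middle of the end stop's face that the disc must rest against, 24 mm above the bench. The stop is a dark block 50 mm wide, 14 mm high, at the far end of the pocket; it is set anywhere from 54 to 66 mm beyond the stand's origin, and it slides away if pushed with more than about 30 N. Axes as those of the stand.
- beaker: bystander: glass beaker, 72 mm across, 95 mm tall. Origin: centre of its underside.
- bottle: bystander: white plastic bottle with a blue cap, 60 mm across, 150 mm tall. Origin: centre of its underside.
There are look-alikes about, which are no part of the job. Leave any blue or yellow look-alike of the disc alone.

How it is judged:
By the outcome, as a careful person would: the job done as asked, in the order asked, and still so for the second after the job is handed in, with the robot touching nothing.
It also fails if it takes over 61 s, if anything falls off the work surface, if the arm or the gripper's body presses on something with over 40 N, if the wrist force passes 120 N, or if a joint passes its speed limit or range.

## Working session

There is one attempt and no reset: what is moved stays moved. The work goes in short steps, Python scripts to look and compute and a tool call to move; the robot and the scene stay as the last step left them, time stands still between calls to the robot, and variables do not carry over. Pictures are saved under pics/ and viewed, at most 10 in all, crops included, and the job is handed in when it is done.

Besides the shell and the picture viewer there is one more tool, called after "Emit:" by a JSON object that holds its "op" and its "data". apply_moves: Moves the arm, as the interface text tells. Its arguments: {"type":"object","properties":{"claw":{"type":"array"},"xyz":{"type":"array"},"twist":{"type":"array"},"force":{"type":"number"}},"required":["claw","xyz","twist"]}

```bash
mkdir -p pics; cat > h.py <<'E'
import numpy as np, cv2
from workcell import bot
from scipy.spatial.transform import Rotation as R
def cam(n):
    f=bot.grab_frame(n); return f
def K(f):
    fl=192/np.tan(np.radians(f['vfov'])/2); return np.array([[fl,0,f['cx']],[0,fl,f['cy']],[0,0,1.]])
def proj(f,p):
    p=np.atleast_2d(p); V=np.array(f['view']); c=p@V[:3,:3].T+V[:3,3]; c=c*[1,-1,-1]
    q=c@K(f).T; return q[:,:2]/q[:,2:]
def unproj(f,uv,z):
    V=np.array(f['view']); d=np.linalg.inv(K(f))@[uv[0],uv[1],1.]; d=d*[1,-1,-1]
    d=V[:3,:3].T@d; o=-V[:3,:3].T@V[:3,3]; return o+d*(z-o[2])/d[2]
E
python3 - <<'E'
from h import *
ims=[]
for n in("scene","top"):
    f=cam(n); print(n,{k:v for k,v in f.items() if k!='img'}); cv2.imwrite(f'pics/{n}0.png',f['img'][:,:,::-1])
    for q in("disc","small_disc","stand","ledge","lip","rail_end","beam_end","stop_face","beaker","bottle"):
        for d in bot.find_in(n,q)[:4]: print(q,np.round(d['position'],4),round(d['score'],2),proj(f,d['position'])[0].round())
print(bot.observe())
E
```

```text
scene {'vfov': 55.3883531290197, 'cx': 258.39336899488353, 'cy': 186.98667015852723, 'view': array([[-0.87421002,  0.4854609 ,  0.00919586,  0.43134822],
       [-0.278203  , -0.51632582,  0.8099449 ,  0.06631199],
       [ 0.39794464,  0.70550363,  0.58643388, -1.19023371],
       [ 0.        ,  0.        ,  0.        ,  1.        ]])}
disc [ 0.5268 -0.0843  0.0146] 0.68 [234. 196.]
disc [ 0.3441 -0.1228  0.016 ] 0.53 [281. 172.]
disc [ 0.436  -0.083   0.0141] 0.46 [262. 187.]
disc [0.651  0.027  0.0222] 0.17 [208. 232.]
small_disc [0.4258 0.1839 0.0107] 0.65 [320. 244.]
small_disc [ 0.67   -0.0122  0.0335] 0.49 [194. 222.]
stand [0.6609 0.0264 0.0208] 0.74 [204. 234.]
ledge [0.6564 0.0302 0.0242] 0.85 [206. 233.]
lip [0.6514 0.0307 0.0219] 0.88 [208. 233.]
rail_end [0.6601 0.0287 0.0224] 0.73 [205. 234.]
beam_end [0.6566 0.0319 0.0229] 0.83 [206. 234.]
stop_face [ 0.6719 -0.0173  0.0303] 0.48 [193. 222.]
stop_face [0.4257 0.1829 0.0087] 0.3 [319. 245.]
beaker [0.6133 0.3787 0.0648] 0.7 [304. 328.]
beaker [0.6548 0.0259 0.0194] 0.7 [206. 233.]
bottle [ 0.5862 -0.3417  0.0734] 0.88 [
[... 968 characters left out ...]
178.]
{'clock': 1.1, 'qpos': array([-1.38818417,  0.521406  , -0.03631916,  1.59952637,  0.02123103,
        1.02106726, -0.1127859 ]), 'qd': array([-0.00164363, -0.00156767,  0.00061136,  0.00045106,  0.00013867,
        0.00041512,  0.00083782]), 'joint_efforts': array([-1.81031210e-03, -9.26882958e+01,  1.97704196e+00, -3.70249629e+01,
        1.78302848e-02,  1.96688779e-03,  4.30364923e-05]), 'position': array([0.15634823, 0.60511592, 0.23127738]), 'tool_rot': array([-3.14157261e+00,  1.71541278e-05,  2.88878498e+00]), 'force': array([ 0.28264454, -0.01464957,  0.37310613]), 'moment': array([-0.00209   , -0.04955622,  0.04311246]), 'finger_force': 0.0, 'grip_width': 0.08540779765530808}
```

View pics/top0.png

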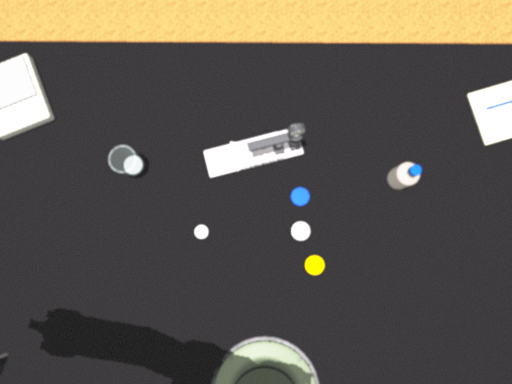

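View pics/scene0.png

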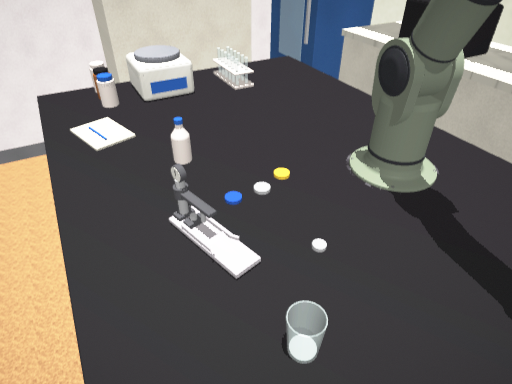

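```bash
python3 - <<'E'
import cv2,numpy as np
t=cv2.imread('pics/top0.png');s=cv2.imread('pics/scene0.png')
cv2.imwrite('pics/topc.png',cv2.resize(t[120:240,190:320],None,fx=5,fy=5,interpolation=cv2.INTER_CUBIC))
cv2.imwrite('pics/scc.png',cv2.resize(s[160:275,155:335],None,fx=4.4,fy=4.4,interpolation=cv2.INTER_CUBIC))
from h import *
f=cam('top')
hsv=cv2.cvtColor(f['img'],cv2.COLOR_RGB2HSV); m=((hsv[...,2]>120)).astype(np.uint8)
for c in cv2.findContours(m,cv2.RETR_EXTERNAL,cv2.CHAIN_APPROX_NONE)[0]:
    a=cv2.contourArea(c)
    if 80<a<6000:
        (u,v),(w,h),an=cv2.minAreaRect(c); M=cv2.moments(c); p=(M['m10']/M['m00'],M['m01']/M['m00'])
        print(a,np.round(p,1),(w,h,an),unproj(f,p,0.012).round(4))
E
```

```text
2243.5 [269.5 357.5] (47.0, 102.0, 90.0) [ 0.0955 -0.0106  0.012 ]
331.5 [314.2 264.6] (21.0190372467041, 20.57182502746582, 63.43495178222656) [ 0.3423 -0.1285  0.012 ]
171.0 [201.  231.4] (15.0, 14.0, 90.0) [0.4276 0.1818 0.012 ]
307.0 [300.4 230.5] (19.0, 19.0, 90.0) [ 0.4341 -0.0905  0.012 ]
304.0 [299.7 196. ] (19.798988342285156, 19.798988342285156, 45.0) [ 0.5289 -0.0882  0.012 ]
668.5 [404.5 174.8] (24.66576385498047, 36.366188049316406, 71.56504821777344) [ 0.5915 -0.3759  0.012 ]
762.0 [124.6 160.1] (35.35533905029297, 28.284271240234375, 45.0) [0.6234 0.4017 0.012 ]
2737.5 [251.7 151.7] (32.015621185302734, 103.48072814941406, 75.52970886230469) [0.6512 0.0462 0.012 ]
2081.0 [492.6 111.7] (56.439998626708984, 47.279998779296875, 73.73979187011719) [ 0.7716 -0.6224  0.012 ]
3142.5 [21.  96.6] (74.02080535888672, 57.08644485473633, 69.829345703125) [0.8032 0.7071 0.012 ]
```

View pics/topc.png

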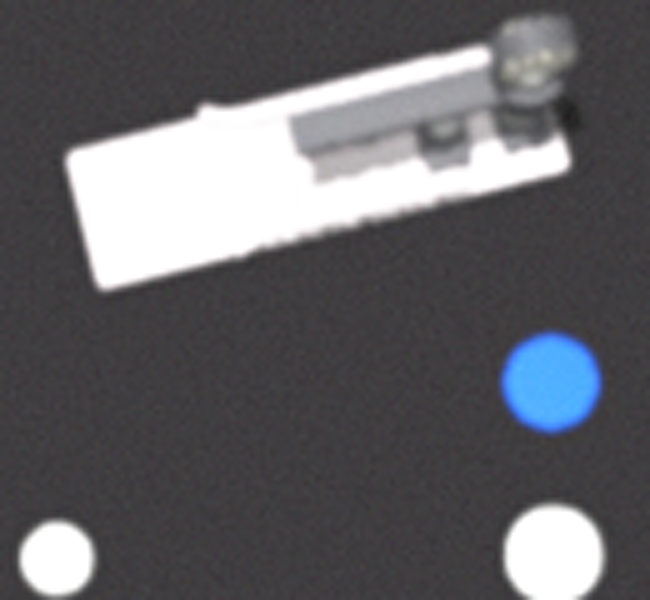

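View pics/scc.png

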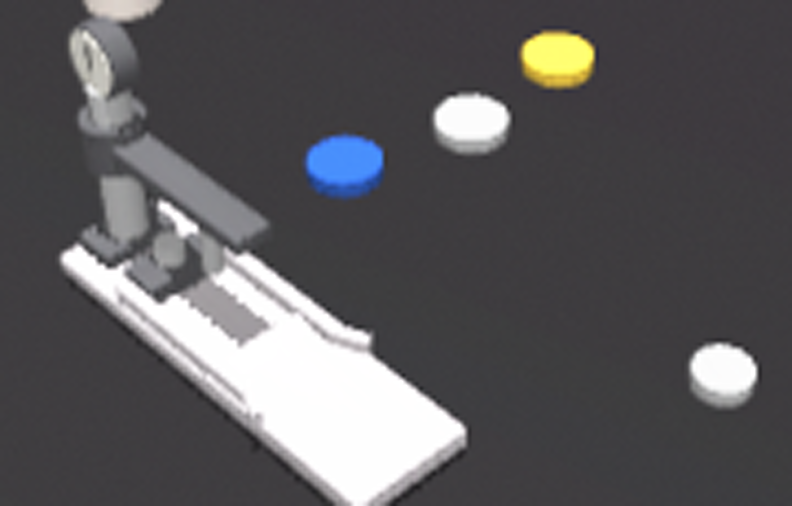

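```bash
cat > fit.py <<'E'
from h import *
from scipy.optimize import least_squares
from scipy.ndimage import map_coordinates as mc
def sub(f,pix,n,span=5):
    g=cv2.cvtColor(f['img'],cv2.COLOR_RGB2GRAY).astype(float); t=np.arange(-span,span+.01,.1)
    q=pix[None]+t[:,None]*n; I=mc(g,[q[:,1],q[:,0]],order=1); d=np.where(np.diff((I>125).astype(int))!=0)[0]
    return t[d[np.argmin(abs(t[d]))]] if len(d) else np.nan
def w(p,s): c,s_=np.cos(p[2]),np.sin(p[2]); s=np.atleast_2d(s); return np.c_[p[0]+c*s[:,0]-s_*s[:,1],p[1]+s_*s[:,0]+c*s[:,1],s[:,2]]
E
cat > f1.py <<'E'
from fit import *
T=cam('top');S=cam('scene')
for f in(T,S): V=f['view']; print('cam',(-V[:3,:3].T@V[:3,3]).round(3))
# initial from top corners
A=unproj(T,(203.,150.),.02)[:2];B=unproj(T,(210.4,177.8),.02)[:2]
print(A,B,np.linalg.norm(A-B)); mid=(A+B)/2; yv=(A-B)/np.linalg.norm(A-B); yaw=np.arctan2(-yv[0],yv[1])
p0=np.r_[mid+.125*np.array([np.cos(yaw),np.sin(yaw)]),yaw]; print(p0)
E_=[(T,[(-.125,y,.02) for y in np.linspace(-.031,.031,9)],(1,0)),(T,[(x,-.037,.02) for x in np.linspace(-.119,-.055,9)],(0,1)),
(T,[(x,.037,.02) for x in np.linspace(-.119,-.055,9)],(0,1)),
(S,[(x,-.037,.02) for x in np.linspace(-.119,-.06,9)],(0,1)),(S,[(-.125,y,0.) for y in np.linspace(-.031,.031,9)],(1,0)),(S,[(x,.037,0.) for x in np.linspace(-.119,-.055,9)],(0,1))]
def res(p,use,mm=False):
    r=[]
    for f,pts,ax in [E_[i] for i in use]:
        P=np.array(pts); a=proj(f,w(p,P)); b=proj(f,w(p,P+.001*np.array([*ax,0]))); n=b-a; k=np.linalg.norm(n,axis=1,keepdims=True); n/=k
        t=np.array([sub(f,a[i],n[i]) for i in range(len(a))])/k[:,0]; r.append(t)
    return r
for use in([0,1,2],[3,4,5],range(6)):
    p=p0.copy()
    for _ in range(8):   # ICP
        r=res(p,use)
        J=[];y=[]
        for (f,pts,ax),t in zip([E_[i] for i in use],r):
            for s,ti in zip(pts,t):
                if np.isnan(ti): continue
                c,sn=np.cos(p[2]),np.sin(p[2]); n=np.array([c*ax[0]-sn*ax[1],sn*ax[0]+c*ax[1]]); d=np.array([-sn*s[0]-c*s[1],c*s[0]-sn*s[1]])
                J.append([*n,n@d]); y.append(ti*1e-3)
        p=p+np.linalg.lstsq(np.array(J),np.array(y),rcond=None)[0]
    print(list(use),p.round(4),[np.round([np.nanmean(t),np.nanstd(t)],2).tolist() for t in res(p,use)],len(y))
np.save('stand.npy',p)
# disc by both cams
for f,n in((T,'T'),(S,'S')):
    hsv=cv2.cvtColor(f['img'],cv2.COLOR_RGB2HSV); m=((hsv[...,2]>125)&(hsv[...,1]<60)).astype(np.uint8)
    for c0 in((.434,-.0905),(.4276,.1818)):
        uv=proj(f,[*c0,.012])[0]; k,l,st,ce=cv2.connectedComponentsWithStats(m); i=l[int(round(uv[1])),int(round(uv[0]))]
        print(n,c0,ce[i],st[i],unproj(f,ce[i],.012 if n=='T' else .009).round(4))
E
python3 f1.py
```

```text
cam [ 0.407 -0.005  1.194]
cam [0.869 0.665 0.64 ]
[0.65281369 0.18124188] [0.57522673 0.15861878] 0.08081794656717471
[ 0.64901104  0.04992765 -1.28707859]
[0, 1, 2] [ 0.6466  0.0536 -1.3017] [[0.03, 0.16], [-4.72, 0.21], [4.74, 0.18]] 27
[3, 4, 5] [ 0.6437  0.0423 -1.3053] [[1.39, 0.24], [0.03, 0.26], [-1.32, 0.25]] 27
[0, 1, 2, 3, 4, 5] [ 0.6454  0.048  -1.3021] [[-5.13, 0.14], [-2.17, 0.12], [7.54, 0.19], [-1.47, 0.14], [5.1, 0.33], [-3.95, 0.25]] 54
T (0.434, -0.0905) [300.38855422 230.52710843] [291 221  20  20 332] [ 0.434  -0.0906  0.012 ]
T (0.4276, 0.1818) [200.97340426 231.34574468] [194 224  15  16 188] [0.4278 0.1818 0.012 ]
S (0.434, -0.0905) [261.68783069 187.41798942] [254 181  17  14 189] [ 0.4333 -0.0885  0.009 ]
S (0.4276, 0.1818) [318.86705202 244.50289017] [312 238  15  14 173] [0.4271 0.1823 0.009 ]
```

```bash
python3 - <<'E'
from fit import *
p=np.array([.6455,.0500,-1.302])
for n in('top','scene'):
    f=cam(n); g=cv2.GaussianBlur(cv2.cvtColor(f['img'],cv2.COLOR_RGB2GRAY),(1,1),0).astype(float)
    for nm,pts,ax in(('end',[(-.125,y,.02) for y in np.linspace(-.025,.025,9)],(-1,0)),('far',[(x,.037,.02) for x in np.linspace(-.115,-.06,9)],(0,1)),('near',[(x,-.037,.02) for x in np.linspace(-.115,-.06,9)],(0,-1))):
        P=np.array(pts); t=np.arange(-8,17,1.)
        I=[]
        for s in t:
            q=proj(f,w(p,P+s*.001*np.array([*ax,0]))); I.append(mc(g,[q[:,1],q[:,0]],order=1).mean())
        print(n,nm,'\n',np.c_[t,np.round(I)].astype(int).T.tolist()[1])
    for c in((.434,-.0902),):
        I=[]
        for r in np.arange(15,36):
            a=np.linspace(0,2*np.pi,40); q=proj(f,np.c_[c[0]+r/1e3*np.cos(a),c[1]+r/1e3*np.sin(a),0*a+.012]); I.append(mc(g,[q[:,1],q[:,0]],order=1).mean())
        print('disc r15..35',np.round(I).astype(int).tolist())
E
```

```text
top end 
 [255, 255, 255, 255, 255, 255, 253, 246, 230, 201, 164, 127, 97, 78, 67, 62, 60, 61, 62, 62, 62, 63, 62, 62, 62]
top far 
 [255, 255, 255, 255, 255, 255, 255, 255, 255, 254, 251, 240, 219, 189, 156, 125, 98, 79, 69, 63, 61, 61, 62, 62, 62]
top near 
 [255, 255, 255, 255, 255, 254, 250, 240, 216, 183, 147, 114, 89, 74, 66, 63, 61, 61, 62, 63, 63, 63, 62, 62, 63]
disc r15..35 [255, 255, 255, 255, 255, 255, 255, 255, 254, 248, 233, 207, 171, 135, 104, 83, 70, 63, 61, 61, 62]
scene end 
 [254, 254, 254, 254, 253, 249, 240, 221, 199, 181, 172, 167, 160, 143, 122, 94, 68, 53, 48, 53, 58, 61, 62, 62, 62]
scene far 
 [254, 254, 254, 254, 254, 254, 253, 249, 238, 221, 195, 174, 159, 148, 131, 109, 81, 59, 47, 51, 57, 60, 61, 61, 62]
scene near 
 [254, 254, 254, 254, 254, 253, 251, 239, 212, 172, 125, 90, 68, 62, 62, 62, 62, 62, 62, 62, 62, 62, 62, 62, 62]
disc r15..35 [252, 252, 252, 252, 251, 249, 246, 239, 227, 209, 188, 165, 142, 122, 106, 96, 90, 86, 82, 79, 77]
```

Candidates for the disc (top view): blue (300,196) and yellow (314,265) are look-alikes. White (201,231) is about 15 px across, so it is the small disc. White (300,230) is about 20 px across, plain steel, the larger one, so that is the disc. The crop confirms it. The stand's ledge is on the left, at about (204–240,150–177), and the stop block is near the spindle.

Emit:
{"op": "apply_moves", "data": {"claw": [0.0854, 0.0854, 0.0854, 0.0854, 0.0854, 0.0854, 0.0854, 0.0854, 0.0854, 0.0854, 0.0854, 0.0854, 0.0854, 0.0854, 0.0854, 0.0854, 0.0854, 0.0854, 0.0854, 0.0854], "xyz": [[-0.036, -0.022, 0], [-0.036, -0.022, 0], [-0.036, -0.022, 0], [-0.036, -0.022, 0], [-0.036, -0.022, 0], [-0.036, -0.022, 0], [-0.036, -0.022, 0], [-0.036, -0.022, 0], [-0.036, -0.022, 0], [-0.036, -0.022, 0], [-0.008, -0.038, 0.005], [-0.008, -0.038, 0.005], [-0.008, -0.038, 0.005], [-0.008, -0.038, 0.005], [-0.008, -0.038, 0.005], [-0.008, -0.038, 0.005], [-0.008, -0.038, 0.005], [-0.008, -0.038, 0.005], [-0.008, -0.038, 0.005], [-0.008, -0.038, 0.005]], "twist": [[0, 0, 0], [0, 0, 0], [0, 0, 0], [0, 0, 0], [0, 0, 0], [0, 0, 0], [0, 0, 0], [0, 0, 0], [0, 0, 0], [0, 0, 0], [0, 0, 0], [0, 0, 0], [0, 0, 0], [0, 0, 0], [0, 0, 0], [0, 0, 0], [0, 0, 0], [0, 0, 0], [0, 0, 0], [0, 0, 0]]}}

```text
clock: 3.35
position: [0.4321, -0.0874, 0.1814]
tool_rot: [3.141, 0.001, 2.889]
force: [0.8, 0.2, 0.8]
grip_width: 0.0852
finger_force: 0.0
```

Emit:
{"op": "apply_moves", "data": {"claw": [0.0854, 0.0854, 0.0854, 0.0854, 0.0854, 0.0854, 0.0854, 0.0854, 0.0854, 0.0854, 0.0854, 0.0854, 0.0854, 0.0854, 0.0854, 0.0854, 0.0854, 0.0854, 0.0854], "xyz": [[0, 0, 0], [0, 0, 0], [0, 0, 0], [0, 0, 0], [0, 0, 0], [0, 0, 0], [0, 0, 0], [0, 0, 0], [0, 0, 0], [0, 0, 0], [0, 0, 0], [0, 0, 0], [0, 0, 0], [0, 0, 0], [0, 0, 0], [0, 0, 0], [0, 0, 0], [0, 0, 0], [0, 0, 0]], "twist": [[0, 0, 0.1456], [0, 0, 0.1456], [0, 0, 0.1456], [0, 0, 0.1456], [0, 0, 0.1456], [0, 0, 0.1456], [0, 0, 0.1456], [0, 0, 0.1456], [0, 0, 0.1456], [0, 0, 0.1456], [0, 0, 0.1456], [0, 0, 0.1456], [0, 0, 0.1456], [0, 0, 0.1456], [0, 0, 0.1456], [0, 0, 0.1456], [0, 0, 0.1456], [0, 0, 0.1456], [0, 0, 0]]}}

```text
clock: 5.25
position: [0.4323, -0.0857, 0.1813]
tool_rot: [3.141, 0.0, 0.266]
force: [-0.3, 0.3, 0.1]
grip_width: 0.0857
finger_force: 0.0
```

```bash
cat > st.py <<'E'
from h import *
import sys
def to(tgt=None,stand=None,yaw=-1.303):
    o=bot.observe(); p=np.array(o['position']); Rm=R.from_euler('xyz',o['tool_rot']).as_matrix()
    print('t',o['clock'],'p',p.round(4),'F',np.round(o['force'],1),'w',round(o['grip_width'],4),'ff',round(o['finger_force'],1),'q',np.round(o['qpos'],2))
    print('R cols',Rm.T.round(3).tolist())
    if tgt is not None: print('shift',(Rm.T@(np.array(tgt)-p)).round(4))
    # desired down: tool x=stand y, tool y=stand x
    D=np.array([[-np.sin(yaw),np.cos(yaw),0],[np.cos(yaw),np.sin(yaw),0],[0,0,-1]]).T
    print('twist to down',R.from_matrix(Rm.T@D).as_rotvec().round(4))
E
python3 -c "
from st import *
to([.434,-.0902,.03])"
```

```text
t 5.25 p [ 0.4323 -0.0857  0.1813] F [-0.3  0.3  0.1] w 0.0857 ff 0.0 q [-0.6   0.43  0.86  2.14 -0.48  0.76 -0.73]
R cols [[0.965, 0.262, -0.0], [0.262, -0.965, 0.0], [-0.0, -0.0, -1.0]]
shift [0.0005 0.0047 0.1513]
twist to down [ 0.0004  0.0003 -0.0022]
```

Emit:
{"op": "apply_moves", "data": {"claw": [0.0854, 0.0854, 0.0854, 0.0854, 0.0854, 0.0854, 0.0854, 0.0854, 0.0854, 0.0854, 0.05, 0.045, 0.045, 0.045, 0.045, 0.045, 0.045, 0.045], "xyz": [[0.0005, 0.0047, 0.03], [0, 0, 0.03], [0, 0, 0.03], [0, 0, 0.03], [0, 0, 0.03], [0, 0, 0.01], [0, 0, 0.01], [0, 0, 0.005], [0, 0, 0.004], [0, 0, 0], [0, 0, 0], [0, 0, 0], [0, 0, 0], [0, 0, 0], [0, 0, 0], [0, 0, 0], [0, 0, 0], [0, 0, 0]], "twist": [[0, 0, 0], [0, 0, 0], [0, 0, 0], [0, 0, 0], [0, 0, 0], [0, 0, 0], [0, 0, 0], [0, 0, 0], [0, 0, 0], [0, 0, 0], [0, 0, 0], [0, 0, 0], [0, 0, 0], [0, 0, 0], [0, 0, 0], [0, 0, 0], [0, 0, 0], [0, 0, 0]], "force": 30}}

```text
clock: 7.05
position: [0.4343, -0.0902, 0.0029]
tool_rot: [3.142, -0.001, 0.268]
force: [-2.2, 0.6, 14.4]
grip_width: 0.0484
finger_force: 28.4
```

```bash
python3 -c "
from st import *
to()
o=bot.observe();print(o['moment'])
ims=[]
for n in('scene','top'):
    f=cam(n); u=proj(f,[.434,-.09,.03])[0].astype(int); c=f['img'][u[1]-45:u[1]+45,u[0]-45:u[0]+45]; ims.append(cv2.resize(c,(395,395),interpolation=2))
cv2.imwrite('pics/grasp.png',np.hstack(ims)[:,:,::-1])"
```

```text
t 7.05 p [ 0.4343 -0.0902  0.0029] F [-2.2  0.6 14.4] w 0.0484 ff 28.4 q [-0.23  0.73  0.41  2.22 -0.87  0.35 -0.39]
R cols [[0.964, 0.265, 0.001], [0.265, -0.964, 0.0], [0.001, 0.0, -1.0]]
twist to down [ 0.     -0.0009  0.0003]
[0.25525177 0.49692131 0.04399077]
```

View pics/grasp.png

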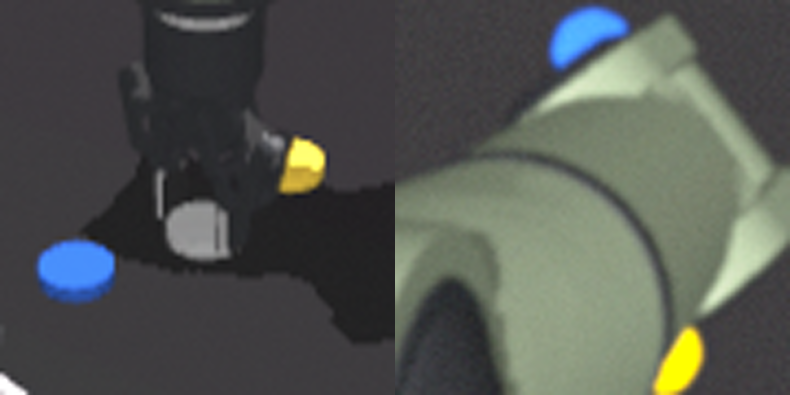

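Emit:
{"op": "apply_moves", "data": {"claw": [0.04, 0.04, 0.04, 0.04], "xyz": [[0, 0, -0.02], [0, 0, -0.04], [0, 0, -0.04], [0, 0, 0]], "twist": [[0, 0, 0], [0, 0, 0], [0, 0, 0], [0, 0, 0]], "force": 50}}

```text
clock: 7.55
position: [0.4355, -0.0904, 0.1057]
tool_rot: [3.14, -0.005, 0.268]
force: [0.5, 0.7, -3.1]
grip_width: 0.047
finger_force: 52.2
```

```bash
python3 -c "
from st import *
to()
o=bot.observe();print(o['moment'])
f=cam('scene'); 
c=np.array(o['position'])-[0,0,.003]
a=np.linspace(0,2*np.pi,60)
im=f['img'].copy(); u=proj(f,c)[0].astype(int)
s=6; c0=u-50; im=cv2.resize(im[c0[1]:c0[1]+100,c0[0]:c0[0]+100],None,fx=s,fy=s,interpolation=2)
for z in(0,.012):
    q=proj(f,np.c_[c[0]+.025*np.cos(a),c[1]+.025*np.sin(a),0*a+c[2]+z]); cv2.polylines(im,[(((q-c0)+.5)*s).astype(int)],True,(255,0,0))
cv2.imwrite('pics/lift.png',im[:,:,::-1])"
```

```text
t 7.55 p [ 0.4355 -0.0904  0.1057] F [ 0.5  0.7 -3.1] w 0.047 ff 52.2 q [-0.45  0.56  0.7   2.2  -0.66  0.6  -0.56]
R cols [[0.964, 0.265, 0.005], [0.265, -0.964, 0.001], [0.005, -0.0, -1.0]]
twist to down [ 0.0013 -0.0046  0.0003]
[ 0.06689385 -0.02935434 -0.02604729]
```

View pics/lift.png

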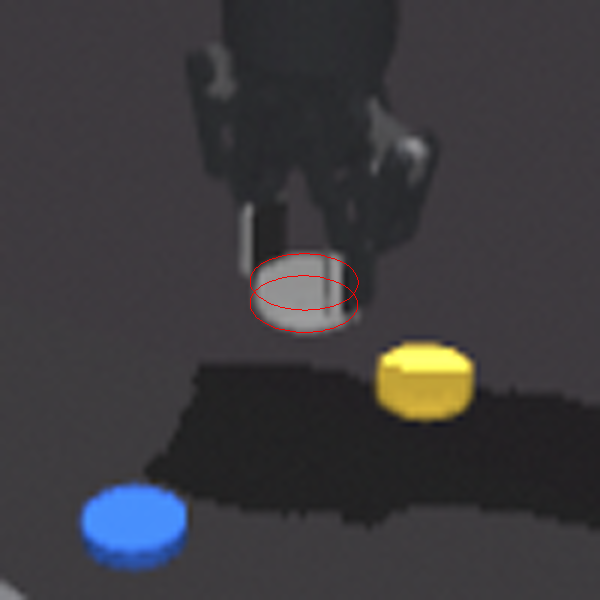

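Emit:
{"op": "apply_moves", "data": {"claw": [0.04, 0.04, 0.04, 0.04, 0.04, 0.04, 0.04, 0.04, 0.04, 0.04, 0.04], "xyz": [[0.024, -0.0164, 0], [0.024, -0.0164, 0], [0.024, -0.0164, 0], [0.024, -0.0164, 0], [0.024, -0.0164, 0], [0.024, -0.0164, 0], [0.024, -0.0164, 0], [0.024, -0.0164, 0], [0.025, -0.0164, 0], [0.025, -0.0164, 0], [0, 0, 0]], "twist": [[0, -0.0045, 0], [0, 0, 0], [0, 0, 0], [0, 0, 0], [0, 0, 0], [0, 0, 0], [0, 0, 0], [0, 0, 0], [0, 0, 0], [0, 0, 0], [0, 0, 0]]}}

```text
clock: 8.7
position: [0.6249, 0.1356, 0.0992]
tool_rot: [-3.14, 0.005, 0.272]
force: [-1.5, -0.4, -2.1]
grip_width: 0.0471
finger_force: 52.1
```

```bash
python3 -c "
from st import *
from fit import w
to([.6251,.1318,.04])
o=bot.observe()
f=cam('scene'); im=f['img'].copy(); c0=np.array([150,165]); s=5
im=cv2.resize(im[165:285,150:290],None,fx=s,fy=s,interpolation=2)
def pl(P,col,cl=True):
    q=proj(f,P); cv2.polylines(im,[(((q-c0)+.5)*s).astype(int)],cl,col)
S=np.array([.6476,.0498,-1.303]); mm=lambda l:np.array(l)/1e3
pl(w(S,mm([(-125,-37,20),(-14,-37,20),(-14,37,20),(-125,37,20)])),(255,0,0))
for g in(1,-1): pl(w(S,mm([(-48,36*g,30),(-30,27.5*g,30),(85,27.5*g,30)])),(0,255,0),False)
pl(w(S,mm([(-5,-12,102),(-5,12,102),(110,12,102),(110,-12,102)])),(0,0,255))
pl(w(S,mm([(-5,-12,90),(-5,12,90)])),(0,0,255))
for x in(54,66): pl(w(S,mm([(x,-25,31),(x,25,31)])),(255,0,255))
cv2.imwrite('pics/hover.png',im[:,:,::-1])"
```

```text
t 8.7 p [0.6249 0.1356 0.0992] F [-1.5 -0.4 -2.1] w 0.0471 ff 52.1 q [-0.74  0.84  0.72  1.68 -0.68  0.89 -1.04]
R cols [[0.963, 0.269, -0.005], [0.269, -0.963, -0.001], [-0.005, -0.0, -1.0]]
shift [-0.0006  0.0038  0.0592]
twist to down [-0.0013  0.0051  0.0043]
```

View pics/hover.png

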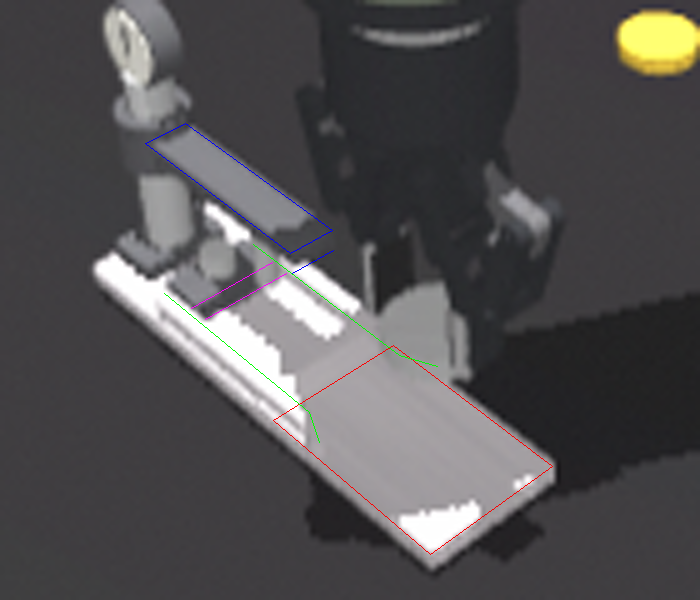

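Emit:
{"op": "apply_moves", "data": {"claw": [0.04, 0.04, 0.04, 0.04, 0.04, 0.04, 0.04, 0.04, 0.04], "xyz": [[-0.0006, 0.0038, 0.02], [0, 0, 0.02], [0, 0, 0.015], [0, 0, 0.01], [0, 0, 0.005], [0, 0, 0.003], [0, 0, 0.002], [0, 0, 0], [0, 0, 0]], "twist": [[-0.001, 0.005, 0.004], [0, 0, 0], [0, 0, 0], [0, 0, 0], [0, 0, 0], [0, 0, 0], [0, 0, 0], [0, 0, 0], [0, 0, 0]]}}

```text
clock: 9.65
position: [0.6245, 0.1281, 0.0268]
tool_rot: [3.141, -0.001, 0.264]
force: [0.7, 0.3, -1.6]
grip_width: 0.0472
finger_force: 52.1
```

```bash
python3 -c "
from st import *
to([.6251,.1318,.0232])"
```

```text
t 9.65 p [0.6245 0.1281 0.0268] F [ 0.7  0.3 -1.6] w 0.0472 ff 52.1 q [-0.69  0.92  0.64  1.71 -0.76  0.77 -0.98]
R cols [[0.965, 0.261, 0.001], [0.261, -0.965, 0.001], [0.001, -0.001, -1.0]]
shift [ 0.0015 -0.0034  0.0036]
twist to down [ 0.001  -0.0011 -0.0037]
```

Emit:
{"op": "apply_moves", "data": {"claw": [0.04, 0.04, 0.04, 0.04, 0.04], "xyz": [[0.0015, -0.0034, 0.001], [0, 0, 0.001], [0, 0, 0.0014], [0, 0, 0], [0, 0, 0]], "twist": [[0, 0, -0.003], [0, 0, 0], [0, 0, 0], [0, 0, 0], [0, 0, 0]]}}

```text
clock: 10.15
position: [0.625, 0.1321, 0.0233]
tool_rot: [3.141, -0.001, 0.267]
force: [-3.6, 2.2, 6.9]
grip_width: 0.0471
finger_force: 53.1
```

Emit:
{"op": "apply_moves", "data": {"claw": [0.055, 0.065, 0.07, 0.07, 0.07, 0.07, 0.07, 0.07, 0.07], "xyz": [[0, 0, 0], [0, 0, 0], [0, 0, 0], [0, 0, 0], [0, 0, -0.01], [0, 0, -0.02], [0, 0, -0.03], [0, 0, -0.03], [0, 0, 0]], "twist": [[0, 0, 0], [0, 0, 0], [0, 0, 0], [0, 0, 0], [0, 0, 0], [0, 0, 0], [0, 0, 0], [0, 0, 0], [0, 0, 0]]}}

```text
clock: 11.05
position: [0.6266, 0.1317, 0.1172]
tool_rot: [3.14, -0.006, 0.267]
force: [-0.1, -0.3, -1.4]
grip_width: 0.0702
finger_force: 0.0
```

Emit:
{"op": "apply_moves", "data": {"claw": [0, 0, 0, 0, 0, 0, 0, 0, 0, 0, 0, 0, 0], "xyz": [[0.005, -0.03, 0], [0, -0.03, 0], [0, 0, 0], [0, 0, 0], [0, 0, 0], [0, 0, 0], [0, 0, 0], [0, 0, 0], [0, 0, 0], [0, 0, 0], [0, 0, 0], [0, 0, 0], [0, 0, 0]], "twist": [[0, 0, 0], [0, 0, 0], [0, 0.0873, 0], [0, 0.0873, 0], [0, 0.0873, 0], [0, 0.0873, 0], [0, 0.0873, 0], [0, 0.0873, 0], [0, 0.0873, 0], [0, 0.0873, 0], [0, 0.0873, 0], [0, 0.0873, 0], [0, 0, 0]], "force": 40}}

```text
clock: 12.35
position: [0.6659, 0.2138, 0.2248]
tool_rot: [3.125, -0.65, 0.269]
force: [-1.1, -0.1, -0.1]
grip_width: -0.0003
finger_force: 0.0
```

```bash
cat > pu.py <<'E'
from st import *
from fit import w
S=np.array([.6476,.0498,-1.303])
def tw(sp,lean=50,ex=0.):
    "shift in tool axes to stand position sp(mm); twist to lean"
    o=bot.observe(); p=np.array(o['position']); Rm=R.from_euler('xyz',o['tool_rot']).as_matrix(); c,s=np.cos(S[2]),np.sin(S[2])
    A=np.array([[c,-s,0],[s,c,0],[0,0,1]]); ps=A.T@(p-[S[0],S[1],0])*1e3; F=A.T@np.array(o['force'])
    l=np.radians(lean); D=A@np.array([[0,np.cos(l),np.sin(l)],[1,0,0],[0,np.sin(l),-np.cos(l)]]).T.T
    D=A@np.column_stack([[0,np.cos(l),np.sin(l)],[1,0,0],[0,np.sin(l),-np.cos(l)]])
    print('t',round(o['clock'],2),'stand mm',ps.round(1),'F stand',F.round(1),'w',round(o['grip_width'],4),'q',np.round(o['qpos'],2))
    print('shift',(Rm.T@(w(S,np.array(sp)/1e3)[0]-p)).round(4),'twist',R.from_matrix(Rm.T@D).as_rotvec().round(4))
E
python3 -c "
from pu import *
tw([-140,7,36])"
```

```text
t 12.35 stand mm [-153.3   61.   224.8] F stand [-0.2 -1.1 -0.1] w -0.0003 q [-0.91  0.51  0.61  2.01 -1.26  0.16 -0.55]
shift [-0.1572  0.0113  0.1178] twist [0.0162 0.2229 0.0024]
```

```bash
cat > kin.py <<'E'
from h import *
from scipy.optimize import least_squares
def fk(q,k):
    b,d1,d3,d5,d7,t,e3,e5=k; r=R.from_euler('z',b); p=np.array([0,0,d1])
    ax='zyzyzyz'
    for i in range(7):
        r=r*R.from_euler(ax[i],(-1 if ax[i]=='z' else 1)*q[i])
        if i==2: p=p+r.apply([e3,0,d3])
        if i==3: p=p+r.apply([-e3,0,0])
        if i==4: p=p+r.apply([e5,0,d5])
        if i==5: p=p+r.apply([-e5,0,0])
    r=r*R.from_euler('z',t); return p+r.apply([0,0,d7]),r
D=[([-1.38818417,.521406,-.03631916,1.59952637,.02123103,1.02106726,-.1127859],[.15634823,.60511592,.23127738],[-3.14157,0,2.88878]),
([-.6,.43,.86,2.14,-.48,.76,-.73],[.4323,-.0857,.1813],[3.141,0,.266]),
([-.23,.73,.41,2.22,-.87,.35,-.39],[.4343,-.0902,.0029],[3.142,-.001,.268]),
([-.45,.56,.7,2.2,-.66,.6,-.56],[.4355,-.0904,.1057],[3.14,-.005,.268]),
([-.74,.84,.72,1.68,-.68,.89,-1.04],[.6249,.1356,.0992],[-3.14,.005,.272]),
([-.69,.92,.64,1.71,-.76,.77,-.98],[.6245,.1281,.0268],[3.141,-.001,.264])]
def cal():
    o=bot.observe(); DD=D+[(o['qpos'],o['position'],o['tool_rot'])]*3
    def res(k):
        r=[]
        for q,p,e in DD:
            P,Q=fk(q,k); r+=list((P-p)/.003)+list((Q.inv()*R.from_euler('xyz',e)).as_rotvec()/.006)
        return r
    best=None
    for t in(0,np.pi/2,np.pi,-np.pi/2):
        s=least_squares(res,[0,.34,.4,.4,.3,t,0,0],loss='soft_l1')
        if best is None or s.cost<best.cost: best=s
    return best,res
if __name__=='__main__':
    s,res=cal(); print(s.cost,s.x.round(4)); print(np.array(res(s.x)).reshape(-1,6).round(1)); np.save('k.npy',s.x)
E
python3 kin.py
```

```text
55.39786228640597 [-6.9300e-02  3.5090e-01  5.0710e-01  4.2620e-01  3.2600e-01  1.5049e+00
  1.0900e-02 -1.0000e-03]
[[-4.9  3.1  5.1  0.   0.  -0.6]
 [ 3.4  4.5  0.9  0.4 -1.6  0.2]
 [-0.   5.  -1.2  0.9 -0.  -2. ]
 [-0.2  5.  -0.9 -1.   0.6 -0.1]
 [-0.2 -2.5 -0.9  0.7 -0.6 -1. ]
 [-1.1 -0.7 -0.2 -0.9 -1.  -0.9]
 [-0.1 -0.1  0.2  7.   0.4  1.8]
 [-0.1 -0.1  0.2  7.   0.4  1.8]
 [-0.1 -0.1  0.2  7.   0.4  1.8]]
```

```bash
cat > ik.py <<'E'
from kin import *
k=np.load('k.npy'); S=np.array([.6476,.0498,-1.303])
lo=np.array([-2.91,-.3,-1.5,.17,-1.26,.16,-2.52]);hi=np.array([2.91,2.13,1.42,2.43,4.41,1.93,2.52])
c,s=np.cos(S[2]),np.sin(S[2]); A=np.array([[c,-s,0],[s,c,0],[0,0,1]])
def goal(sp,lean,flip=1,az=0,yaw=0):
    l=np.radians(lean); M=np.column_stack([[0,np.cos(l)*flip,np.sin(l)*flip],[flip,0,0],[0,np.sin(l),-np.cos(l)]])
    M=R.from_euler('z',az,degrees=True).as_matrix()@M@R.from_euler('z',yaw,degrees=True).as_matrix()
    return A@np.array(sp)/1e3+[S[0],S[1],0],R.from_matrix(A@M)
def ik(g,q0,reg=0.):
    def f(q):
        P,Q=fk(q,k); return np.r_[(P-g[0])/.01,(Q.inv()*g[1]).as_rotvec()/.02,reg*(q-q0)]
    r=least_squares(f,np.clip(q0,lo+.03,hi-.03),bounds=(lo+.02,hi-.02),max_nfev=60); return r.x,np.linalg.norm(f(r.x)[:6])
E
python3 - <<'E'
from ik import *
rng=np.random.default_rng(0); qn=bot.observe()['qpos']
for lean in(35,45,50):
  for fl in(1,-1):
    for sp in([-140,7,36],[0,7,35]):
      sols=[]
      for i in range(25):
        q,e=ik(goal(sp,lean,fl),rng.uniform(lo,hi))
        if e<.3 and not any(np.abs(q-x).max()<.25 for x in sols): sols.append(q)
      print(lean,fl,sp,len(sols)); sols.sort(key=lambda q:-np.min(np.r_[q-lo,hi-q]))
      for q in sols[:4]: print('   ',q.round(2),'margin',np.min(np.r_[q-lo,hi-q]).round(2))
E
```

```text
35 1 [-140, 7, 36] 7
    [-0.88  0.87  0.65  2.17  3.83  0.55  0.53] margin 0.26
    [-0.02  0.81 -0.45  2.17  2.56  0.49  2.22] margin 0.26
    [-0.69  0.79  0.39  2.17  3.59  0.44  0.88] margin 0.26
    [-1.21  1.26  1.19  2.17  4.06  0.98 -0.05] margin 0.23
35 1 [0, 7, 35] 5
    [-0.23  0.77  0.19  2.13  3.77  0.43  1.05] margin 0.27
    [-0.08  0.76  0.01  2.13  3.58  0.37  1.31] margin 0.21
    [ 0.24  0.8  -0.39  2.13  2.94  0.34  2.09] margin 0.18
    [-0.97  1.48  1.37  2.13  4.06  1.35 -0.  ] margin 0.05
35 -1 [-140, 7, 36] 7
    [ 0.38  1.1  -1.01  2.17  2.24  0.85 -0.31] margin 0.26
    [ 0.2   0.92 -0.75  2.17  2.35  0.64 -0.58] margin 0.26
    [ 0.03  0.82 -0.51  2.17  2.51  0.51 -0.85] margin 0.26
    [-0.16  0.77 -0.27  2.17  2.75  0.43 -1.18] margin 0.26
35 -1 [0, 7, 35] 6
    [ 0.63  1.05 -0.94  2.13  2.28  0.6  -0.13] margin 0.3
    [ 0.49  0.92 -0.73  2.13  2.46  0.46 -0.43] margin 0.3
    [ 0.77  1.3  -1.21  2.13  2.18  0.86  0.17] margin 0.29
    [ 0.35  0.84 -0.54  2.13  2.7   0.38 -0.75] margin 0.22
45 1 [-140, 7, 36] 6
    [-1.25  1.38  1.17  2.26  3.73  1.11 
[... 1257 characters left out ...]
    [-0.76  1.19  0.91  2.25  3.68  1.22  0.62] margin 0.18
    [ 0.03  0.87 -0.07  2.25  3.42  0.84  1.57] margin 0.18
    [ 0.33  0.93 -0.44  2.25  3.22  0.78  1.96] margin 0.18
    [-1.01  1.73  1.38  2.25  3.59  1.57 -0.01] margin 0.04
50 -1 [-140, 7, 36] 3
    [ 0.13  1.   -0.61  2.3   2.85  0.98 -1.02] margin 0.13
    [-0.24  0.88 -0.17  2.3   3.03  0.9  -1.48] margin 0.13
    [-0.51  0.87  0.16  2.3   3.17  0.89 -1.79] margin 0.13
50 -1 [0, 7, 35] 6
    [ 0.84  1.43 -1.15  2.25  2.72  0.94 -0.11] margin 0.18
    [ 0.02  0.87 -0.07  2.25  3.42  0.84 -1.58] margin 0.18
    [ 0.66  1.15 -0.86  2.25  2.93  0.81 -0.59] margin 0.18
    [ 0.24  0.9  -0.32  2.25  3.29  0.8  -1.31] margin 0.18
```

```bash
cat > plan.py <<'E'
from ik import *
import sys,json
def rows(path):
    X=[];W=[]; r0=None
    for a,b in zip(path[:-1],path[1:]):
        P,Q=fk(a,k);P2,Q2=fk(b,k); X.append(Q.inv().apply(P2-P).round(3).tolist()); W.append((Q.inv()*Q2).as_rotvec().round(3).tolist())
    return X,W
def plan(g,q0,n,via6=.6,seed=None):
    qT,e=ik(g,seed,.02); print('qT',qT.round(2),'err',e.round(3))
    s=np.linspace(0,1,n+1)[:,None]; path=q0+(qT-q0)*s
    h=np.minimum(1,s[:,0]*6); path[:,5]=np.maximum(path[:,5],q0[5]+(via6-q0[5])*h) if via6 else path[:,5]
    return path
E
python3 - <<'E'
from plan import *
q0=bot.observe()['qpos']
path=plan(goal([-150,7,120],50,-1),q0,42,.6,np.array([-.5,.6,.15,2.2,3.15,.9,-1.8]))
for i in range(0,43,6):
    P,Q=fk(path[i],k); print(path[i].round(2),P.round(3),Q.as_matrix()[:,2].round(2))
X,W=rows(path[:21]); print(json.dumps(X));print(json.dumps(W)); print(max(np.linalg.norm(X,axis=1)),max(np.linalg.norm(W,axis=1)))
E
```

```text
qT [-0.53  0.66  0.15  2.33  3.15  0.71 -1.76] err 0.0
[-0.91  0.51  0.61  2.01 -1.26  0.16 -0.55] [0.666 0.214 0.225] [ 0.6  0.1 -0.8]
[-0.85  0.53  0.55  2.06 -0.63  0.54 -0.73] [0.509 0.204 0.136] [ 0.14  0.09 -0.99]
[-0.8   0.55  0.48  2.1  -0.    0.6  -0.9 ] [0.457 0.086 0.114] [ 0.02 -0.25 -0.97]
[-0.75  0.57  0.42  2.15  0.63  0.6  -1.07] [ 0.481 -0.009  0.129] [ 0.13 -0.51 -0.85]
[-0.69  0.59  0.35  2.19  1.26  0.6  -1.24] [ 0.543 -0.044  0.151] [ 0.36 -0.6  -0.71]
[-0.64  0.61  0.29  2.24  1.89  0.6  -1.42] [ 0.607 -0.01   0.156] [ 0.61 -0.47 -0.64]
[-0.59  0.64  0.22  2.28  2.52  0.63 -1.59] [0.639 0.077 0.141] [ 0.76 -0.19 -0.62]
[-0.53  0.66  0.15  2.33  3.15  0.71 -1.76] [0.615 0.196 0.12 ] [ 0.74  0.2  -0.64]
[[-0.025, -0.014, 0.002], [-0.026, -0.013, 0.002], [-0.028, -0.012, 0.002], [-0.03, -0.011, 0.002], [-0.031, -0.009, 0.002], [-0.032, -0.008, 0.002], [-0.033, -0.006, 0.003], [-0.02, 0.01, 0.004], [-0.019, 0.01, 0.004], [-0.019, 0.01, 0.004], [-0.018, 0.009, 0.004], [-0.017, 0.009, 0.004], [-0.016, 0.009, 0.004], [-0.015, 0.009, 0.004], [-0.014, 0.009, 0.004], [-0.013, 0.01, 0.004], [-0.012, 0.01, 0.004], [-0.011, 0.01, 0.003], [-0.01, 0.01, 0.003], [-0.008, 0.01, 0.003]]
[[0.047, -0.061, -0.072], [0.043, -0.067, -0.07], [0.04, -0.073, -0.068], [0.035, -0.079, -0.066], [0.031, -0.084, -0.063], [0.026, -0.089, -0.06], [0.022, -0.094, -0.057], [-0.03, -0.055, -0.056], [-0.03, -0.054, -0.057], [-0.031, -0.052, -0.058], [-0.031, -0.05, -0.059], [-0.032, -0.048, -0.059], [-0.033, -0.046, -0.06], [-0.034, -0.044, -0.061], [-0.035, -0.042, -0.062], [-0.036, -0.039, -0.062], [-0.036, -0.037, -0.063], [-0.037, -0.034, -0.063], [-0.038, -0.032, -0.064], [-0.039, -0.029, -0.064]]
0.033674916480965475 0.11211155159036913
```

```bash
cat > p2.py <<'E'
from plan import *
q0=bot.observe()['qpos']
path=plan(goal([-150,7,140],50,-1),q0,46,.5,np.array([-.5,.6,.15,2.2,3.15,.9,-1.8]))
s=np.linspace(0,1,47); path[:,1]-=.45*np.clip(np.minimum(s*4,(1-s)*4),0,1)
np.save('path.npy',path)
for i in range(0,47,6):
    P,Q=fk(path[i],k); print(path[i].round(2),P.round(3),Q.as_matrix()[:,2].round(2))
X,W=rows(path[:21]); print(json.dumps(X));print(json.dumps(W)); print(max(np.linalg.norm(X,axis=1)),max(np.linalg.norm(W,axis=1)))
E
python3 p2.py
```

```text
qT [-0.54  0.61  0.16  2.33  3.15  0.66 -1.76] err 0.0
[-0.91  0.51  0.61  2.01 -1.26  0.16 -0.55] [0.666 0.214 0.225] [ 0.6  0.1 -0.8]
[-0.86  0.28  0.55  2.05 -0.69  0.43 -0.71] [0.572 0.228 0.279] [ 0.42  0.25 -0.87]
[-0.81  0.08  0.49  2.1  -0.11  0.5  -0.87] [0.534 0.153 0.336] [ 0.44  0.13 -0.89]
[-0.76  0.09  0.43  2.14  0.46  0.5  -1.02] [0.542 0.071 0.324] [ 0.49 -0.13 -0.86]
[-0.71  0.11  0.37  2.18  1.04  0.5  -1.18] [0.574 0.019 0.346] [ 0.61 -0.29 -0.74]
[-0.66  0.12  0.32  2.22  1.62  0.5  -1.34] [0.616 0.017 0.38 ] [ 0.76 -0.3  -0.57]
[-0.62  0.19  0.26  2.26  2.19  0.55 -1.5 ] [0.652 0.055 0.384] [ 0.88 -0.2  -0.44]
[-0.57  0.44  0.2   2.3   2.77  0.61 -1.65] [0.658 0.136 0.251] [ 0.86  0.01 -0.52]
[[-0.002, -0.011, -0.015], [-0.004, -0.01, -0.015], [-0.005, -0.009, -0.015], [-0.007, -0.008, -0.015], [-0.009, -0.007, -0.016], [-0.01, -0.005, -0.016], [-0.012, -0.004, -0.016], [-0.011, 0.001, -0.015], [-0.005, 0.009, -0.015], [-0.006, 0.01, -0.015], [-0.006, 0.011, -0.015], [-0.01, 0.009, -0.006], [-0.014, 0.007, 0.002], [-0.013, 0.007, 0.002], [-0.012, 0.007, 0.002], [-0.012, 0.007, 0.002], [-0.011, 0.007, 0.002], [-0.01, 0.007, 0.002], [-0.01, 0.007, 0.002], [-0.009, 0.007, 0.002]]
[[0.048, -0.014, -0.052], [0.043, -0.017, -0.053], [0.039, -0.019, -0.054], [0.034, -0.022, -0.055], [0.029, -0.025, -0.055], [0.023, -0.027, -0.055], [0.018, -0.03, -0.055], [0.001, -0.023, -0.054], [-0.026, -0.004, -0.053], [-0.029, -0.003, -0.053], [-0.032, -0.002, -0.052], [-0.031, -0.021, -0.055], [-0.027, -0.038, -0.06], [-0.028, -0.037, -0.06], [-0.028, -0.036, -0.06], [-0.029, -0.034, -0.061], [-0.029, -0.033, -0.061], [-0.03, -0.031, -0.061], [-0.03, -0.029, -0.062], [-0.031, -0.028, -0.062]]
0.02039607805437114 0.0759802605944465
```

Emit:
{"op": "apply_moves", "data": {"claw": [0, 0, 0, 0, 0, 0, 0, 0, 0, 0, 0, 0, 0, 0, 0, 0, 0, 0, 0, 0], "xyz": [[-0.002, -0.011, -0.015], [-0.004, -0.01, -0.015], [-0.005, -0.009, -0.015], [-0.007, -0.008, -0.015], [-0.009, -0.007, -0.016], [-0.01, -0.005, -0.016], [-0.012, -0.004, -0.016], [-0.011, 0.001, -0.015], [-0.005, 0.009, -0.015], [-0.006, 0.01, -0.015], [-0.006, 0.011, -0.015], [-0.01, 0.009, -0.006], [-0.014, 0.007, 0.002], [-0.013, 0.007, 0.002], [-0.012, 0.007, 0.002], [-0.012, 0.007, 0.002], [-0.011, 0.007, 0.002], [-0.01, 0.007, 0.002], [-0.01, 0.007, 0.002], [-0.009, 0.007, 0.002]], "twist": [[0.048, -0.014, -0.052], [0.043, -0.017, -0.053], [0.039, -0.019, -0.054], [0.034, -0.022, -0.055], [0.029, -0.025, -0.055], [0.023, -0.027, -0.055], [0.018, -0.03, -0.055], [0.001, -0.023, -0.054], [-0.026, -0.004, -0.053], [-0.029, -0.003, -0.053], [-0.032, -0.002, -0.052], [-0.031, -0.021, -0.055], [-0.027, -0.038, -0.06], [-0.028, -0.037, -0.06], [-0.028, -0.036, -0.06], [-0.029, -0.034, -0.061], [-0.029, -0.033, -0.061], [-0.03, -0.031, -0.061], [-0.03, -0.029, -0.062], [-0.031, -0.028, -0.062]]}}

```text
clock: 14.35
position: [0.5512, 0.042, 0.3192]
tool_rot: [2.575, 0.049, 1.347]
force: [0.8, 0.5, 0.3]
grip_width: 0.0002
finger_force: 0.0
```

```bash
cat > p3.py <<'E'
from plan import *
q0=bot.observe()['qpos']; print(q0.round(2),np.load('path.npy')[20].round(2))
o=bot.observe(); P,Q=fk(q0,k); print('model err',(P-o['position']).round(3))
path=plan(goal([-150,7,160],50,-1),q0,24,.5,np.array([-.5,.6,.15,2.2,3.15,.9,-1.8]))
s=np.linspace(0,1,25); path[:,1]-=.3*np.clip(np.minimum(s*4,(1-s)*2),0,1)
for i in range(0,25,4):
    P,Q=fk(path[i],k); print(path[i].round(2),P.round(3),Q.as_matrix()[:,2].round(2))
X,W=rows(path[:19]); print(json.dumps(X));print(json.dumps(W)); print(max(np.linalg.norm(X,axis=1)),max(np.linalg.norm(W,axis=1)))
E
python3 p3.py
```

```text
[-1.46  0.24  1.28  2.15  0.12  0.43 -0.56] [-0.75  0.1   0.41  2.15  0.66  0.5  -1.08]
model err [-0.004  0.001  0.006]
qT [-0.54  0.56  0.16  2.33  3.15  0.61 -1.75] err 0.0
[-1.46  0.24  1.28  2.15  0.12  0.43 -0.56] [0.547 0.043 0.325] [ 0.5  -0.19 -0.84]
[-1.31  0.1   1.09  2.18  0.63  0.5  -0.75] [ 0.537 -0.015  0.341] [ 0.51 -0.28 -0.81]
[-1.15  0.05  0.91  2.21  1.13  0.5  -0.95] [ 0.567 -0.041  0.379] [ 0.64 -0.35 -0.69]
[-1.    0.1   0.72  2.24  1.64  0.52 -1.15] [ 0.606 -0.031  0.403] [ 0.76 -0.38 -0.53]
[-0.85  0.25  0.54  2.27  2.14  0.55 -1.35] [0.646 0.023 0.366] [ 0.85 -0.29 -0.45]
[-0.69  0.4   0.35  2.3   2.65  0.58 -1.55] [0.659 0.105 0.278] [ 0.86 -0.08 -0.5 ]
[-0.54  0.56  0.16  2.33  3.15  0.61 -1.75] [0.615 0.196 0.16 ] [ 0.74  0.2  -0.64]
[[-0.015, -0.002, 0.0], [-0.015, 0.0, -0.001], [-0.015, 0.002, -0.002], [-0.015, 0.004, -0.003], [-0.012, 0.011, -0.004], [-0.012, 0.012, -0.005], [-0.007, 0.009, 0.002], [-0.005, 0.01, 0.002], [-0.004, 0.011, 0.002], [-0.003, 0.011, 0.002], [-0.002, 0.011, 0.002], [-0.001, 0.013, 0.002], [0.008, 0.011, 0.007], [0.011, 0.012, 0.007], [0.014, 0.013, 0.008], [0.017, 0.015, 0.008], [0.019, 0.016, 0.008], [0.022, 0.017, 0.008]]
[[0.007, -0.022, -0.053], [-0.002, -0.022, -0.052], [-0.011, -0.023, -0.051], [-0.019, -0.024, -0.05], [-0.041, -0.012, -0.048], [-0.047, -0.012, -0.047], [-0.034, -0.044, -0.079], [-0.036, -0.04, -0.079], [-0.038, -0.036, -0.079], [-0.038, -0.033, -0.079], [-0.038, -0.033, -0.079], [-0.042, -0.028, -0.078], [-0.031, -0.025, -0.098], [-0.034, -0.016, -0.097], [-0.038, -0.008, -0.095], [-0.042, 0.001, -0.092], [-0.046, 0.009, -0.088], [-0.051, 0.017, -0.084]]
0.028930952282978865 0.10578279633286314
```

```bash
cat > sim.py <<'E'
from plan import *
W_=np.r_[np.ones(6)]
def err(q,T):
    P,Q=fk(q,k); return np.r_[T[0]-P,(T[1]*Q.inv()).as_rotvec()]
def jac(q):
    P,Q=fk(q,k); J=np.zeros((6,7))
    for i in range(7):
        d=q.copy(); d[i]+=1e-5; P2,Q2=fk(d,k); J[:,i]=np.r_[P2-P,(Q2*Q.inv()).as_rotvec()]/1e-5
    return J
def track(q,T,lam=.01,it=6):
    for _ in range(it):
        e=err(q,T); J=jac(q); free=np.ones(7,bool)
        for _ in range(3):
            dq=np.zeros(7); Jf=J[:,free]; dq[free]=Jf.T@np.linalg.solve(Jf@Jf.T+lam**2*np.eye(6),e)
            bad=free&(((q+dq)<lo+1e-3)|((q+dq)>hi-1e-3)); 
            if not bad.any(): break
            free&=~bad
        q=np.clip(q+dq,lo,hi)
    return q
def sim(q,X,Wt,lam=.01):
    P,Q=fk(q,k); out=[q]
    for x,t in zip(X,Wt):
        P=P+Q.apply(x); Q=Q*R.from_rotvec(t); q=track(q,(P,Q),lam); e=err(q,(P,Q)); out.append(q)
    return np.array(out),e
E
python3 - <<'E'
from sim import *
path=np.load('path.npy'); X,W=rows(path[:21])
o,e=sim(path[0],X,W); print('pred',o[-1].round(2),np.linalg.norm(e).round(4))
q0=bot.observe()['qpos']; 
T=goal([-150,7,160],50,-1)
p=np.load('path.npy')
# continue along p3 path
path=plan(T,q0,24,.5,np.array([-.5,.6,.15,2.2,3.15,.9,-1.8])); s=np.linspace(0,1,25); path[:,1]-=.3*np.clip(np.minimum(s*4,(1-s)*2),0,1)
X,W=rows(path); o,e=sim(q0,X,W); print(o[::4].round(2),e.round(3))
E
```

```text
pred [-1.47  0.23  1.25  2.16  0.22  0.41 -0.67] 0.0
qT [-0.54  0.56  0.16  2.33  3.15  0.61 -1.75] err 0.0
[[-1.46  0.24  1.28  2.15  0.12  0.43 -0.56]
 [-1.53  0.18  1.38  2.18  0.42  0.45 -0.56]
 [-1.59  0.13  1.41  2.21  0.98  0.41 -0.83]
 [-1.55  0.3   1.42  2.24  1.58  0.26 -1.17]
 [-1.24  0.37  1.02  2.27  2.32  0.39 -1.61]
 [-0.95  0.46  0.66  2.3   2.82  0.52 -1.8 ]
 [-0.71  0.58  0.37  2.33  3.29  0.62 -1.94]] [ 0.  0. -0. -0.  0. -0.]
```

```bash
cat > p4.py <<'E'
from sim import *
q0=bot.observe()['qpos']; best=[]
for v6 in(.5,.7,.9,1.1):
  for b2 in(.1,.3):
   for b4 in(0,-.4,-.8):
    for d3 in(0,-.8):
      path=plan(goal([-150,7,160],50,-1),q0,32,None,np.array([-.5,.6,.15,2.2,3.15,.9,-1.8])) if 0 else None
      qT=np.array([-.54,.56,.16,2.33,3.15,.61,-1.75]); n=32; s=np.linspace(0,1,n+1); path=q0+(qT-q0)*s[:,None]
      h=np.clip(np.minimum(s*5,(1-s)*3),0,1); path[:,5]+=(v6-path[:,5])*h; path[:,1]-=b2*h; path[:,3]+=b4*h; path[:,2]+=d3*h
      path[:,0]-=d3*h*.9
      path=np.clip(path,lo+.05,hi-.05)
      X,W=rows(path)
      if max(np.linalg.norm(X,axis=1))>.045 or max(np.linalg.norm(W,axis=1))>.145: continue
      o,e=sim(q0,X,W); z=min(fk(q,k)[0][2] for q in path[:-6]); m=np.min(np.r_[(o[1:]-lo).min(0),(hi-o[1:]).min(0)])
      best.append((m,v6,b2,b4,d3,z,np.linalg.norm(e),o[-1].round(2)))
best.sort(key=lambda t:-t[0])
for b in best[:6]: print(b)
E
python3 p4.py
```

```text
(np.float64(0.02982464491528214), 0.5, 0.1, 0, 0, np.float64(0.24494356695055702), np.float64(1.9688156184958312e-16), array([-0.63,  0.57,  0.28,  2.33,  3.23,  0.61, -1.86]))
(np.float64(0.02446838040465149), 0.5, 0.1, 0, -0.8, np.float64(0.21053835297750512), np.float64(8.896966991108217e-16), array([-0.5 ,  0.56,  0.11,  2.33,  3.13,  0.61, -1.71]))
(np.float64(0.022300085166001377), 0.5, 0.1, -0.4, -0.8, np.float64(0.3181160396321716), np.float64(3.201869115878459e-16), array([-0.56,  0.56,  0.17,  2.33,  3.15,  0.61, -1.76]))
(np.float64(0.010504486140256342), 0.5, 0.3, 0, -0.8, np.float64(0.284109147052951), np.float64(5.873108657599941e-16), array([-0.72,  0.58,  0.38,  2.33,  3.29,  0.62, -1.95]))
(np.float64(0.007269370101784134), 0.7, 0.1, 0, -0.8, np.float64(0.2388939101437854), np.float64(4.2774214746361787e-16), array([-0.65,  0.58,  0.3 ,  2.33,  3.23,  0.62, -1.87]))
(np.float64(0.0023104686678587782), 1.1, 0.1, 0, 0, np.float64(0.30475185743791233), np.float64(4.186977109895015e-16), array([-0.84,  0.63,  0.54,  2.33,  3.4 ,  0.64, -2.12]))
```

```bash
python3 - <<'E'
from sim import *
q0=bot.observe()['qpos']
v6,b2,b4,d3=.5,.1,-.4,-.8
qT=np.array([-.54,.56,.16,2.33,3.15,.61,-1.75]); n=32; s=np.linspace(0,1,n+1); path=q0+(qT-q0)*s[:,None]
h=np.clip(np.minimum(s*5,(1-s)*3),0,1); path[:,5]+=(v6-path[:,5])*h; path[:,1]-=b2*h; path[:,3]+=b4*h; path[:,2]+=d3*h
path[:,0]-=d3*h*.9
path=np.clip(path,lo+.05,hi-.05);np.save('path2.npy',path)
X,W=rows(path); o,e=sim(q0,X,W); print(o[::4].round(2))
for q in path[::4]: print(fk(q,k)[0].round(3))
for a in(0,16): print(json.dumps(X[a:a+16]));print(json.dumps(W[a:a+16]))
E
```

```text
[[-1.46  0.24  1.28  2.15  0.12  0.43 -0.56]
 [-1.23  0.33  1.09  1.92  0.1   0.44 -0.36]
 [-1.18  0.37  1.07  1.79  0.16  0.36 -0.27]
 [-1.18  0.45  1.12  1.82  0.26  0.22 -0.21]
 [-1.01  0.41  0.86  1.84  1.38  0.19 -1.09]
 [-0.82  0.39  0.62  1.86  2.2   0.26 -1.68]
 [-0.65  0.42  0.37  1.98  2.62  0.39 -1.81]
 [-0.59  0.49  0.25  2.16  2.91  0.52 -1.81]
 [-0.56  0.56  0.17  2.33  3.15  0.61 -1.76]]
[0.547 0.043 0.325]
[0.657 0.063 0.391]
[0.733 0.065 0.464]
[0.758 0.056 0.461]
[0.785 0.067 0.462]
[0.808 0.096 0.462]
[0.785 0.133 0.378]
[0.716 0.169 0.261]
[0.613 0.197 0.157]
[[0.01, 0.027, 0.003], [0.008, 0.03, 0.001], [0.007, 0.033, -0.001], [0.005, 0.036, -0.003], [0.002, 0.04, -0.005], [-0.001, 0.043, -0.007], [-0.004, 0.019, 0.001], [-0.004, 0.002, 0.006], [-0.003, 0.002, 0.006], [-0.002, 0.003, 0.006], [-0.001, 0.003, 0.006], [-0.001, 0.004, 0.005], [0.0, 0.004, 0.005], [0.001, 0.005, 0.005], [0.002, 0.006, 0.005], [0.003, 0.006, 0.004]]
[[-0.022, -0.007, -0.056], [-0.03, -0.004, -0.049], [-0.039, -0.001, -0.043], [-0.047, 0.001, -0.036], [-0.056, 0.002, -0.029], [-0.065, 0.
[... 351 characters left out ...]
, 0.003], [0.005, 0.009, 0.003], [0.023, -0.005, 0.003], [0.032, -0.011, 0.001], [0.034, -0.008, 0.0], [0.034, -0.006, -0.001], [0.035, -0.003, -0.002], [0.035, -0.001, -0.003], [0.036, 0.002, -0.004], [0.036, 0.004, -0.005], [0.036, 0.007, -0.005], [0.036, 0.009, -0.006], [0.036, 0.011, -0.007]]
[[-0.032, -0.003, -0.046], [-0.034, -0.001, -0.045], [-0.035, 0.001, -0.043], [-0.037, 0.002, -0.042], [-0.039, 0.004, -0.041], [-0.017, 0.019, -0.066], [-0.009, 0.028, -0.079], [-0.012, 0.031, -0.078], [-0.015, 0.033, -0.077], [-0.018, 0.035, -0.076], [-0.022, 0.037, -0.075], [-0.025, 0.039, -0.073], [-0.028, 0.041, -0.071], [-0.031, 0.043, -0.069], [-0.034, 0.045, -0.066], [-0.037, 0.047, -0.064]]
```

Emit:
{"op": "apply_moves", "data": {"claw": [0, 0, 0, 0, 0, 0, 0, 0, 0, 0, 0, 0, 0, 0, 0, 0], "xyz": [[0.01, 0.027, 0.003], [0.008, 0.03, 0.001], [0.007, 0.033, -0.001], [0.005, 0.036, -0.003], [0.002, 0.04, -0.005], [-0.001, 0.043, -0.007], [-0.004, 0.019, 0.001], [-0.004, 0.002, 0.006], [-0.003, 0.002, 0.006], [-0.002, 0.003, 0.006], [-0.001, 0.003, 0.006], [-0.001, 0.004, 0.005], [0.0, 0.004, 0.005], [0.001, 0.005, 0.005], [0.002, 0.006, 0.005], [0.003, 0.006, 0.004]], "twist": [[-0.022, -0.007, -0.056], [-0.03, -0.004, -0.049], [-0.039, -0.001, -0.043], [-0.047, 0.001, -0.036], [-0.056, 0.002, -0.029], [-0.065, 0.002, -0.022], [-0.037, -0.016, -0.038], [-0.016, -0.025, -0.052], [-0.018, -0.022, -0.052], [-0.02, -0.02, -0.051], [-0.021, -0.017, -0.051], [-0.023, -0.015, -0.05], [-0.025, -0.012, -0.05], [-0.027, -0.01, -0.049], [-0.029, -0.008, -0.048], [-0.03, -0.005, -0.047]]}}

```text
clock: 15.95
position: [0.7786, 0.0611, 0.4574]
tool_rot: [2.209, 0.628, 1.722]
force: [-0.1, -1.2, 0.3]
grip_width: 0.0002
finger_force: 0.0
```

```bash
cat > p5.py <<'E'
from sim import *
import sys
q0=bot.observe()['qpos']; print(q0.round(3),bot.observe()['position'])
n=int(sys.argv[1]); best=None
for seed in([-.54,.56,.16,2.33,3.15,.61,-1.75],[-.8,.6,.5,2.33,3.35,.65,-2.1]):
  qT,e=ik(goal([-150,7,160],50,-1),np.array(seed),.02)
  for v6 in(None,.3,.5):
   for b4 in(0,-.3):
    s=np.linspace(0,1,n+1); path=q0+(qT-q0)*s[:,None]; h=np.clip(np.minimum(s*5,(1-s)*2.5),0,1); path[:,3]+=b4*h
    if v6: path[:,5]+=(v6-path[:,5])*h
    path=np.clip(path,lo+.03,hi-.03); path[0]=q0; X,W=rows(path); o,e=sim(q0,X,W); sp=np.abs(np.diff(o,axis=0)).max(0)/.1
    m=np.min(np.r_[(o[1:]-lo).min(0),(hi-o[1:]).min(0)]); rat=(sp/[1.89,1.89,2.39,2.39,3.01,3.01,3.01]).max(); z=min(fk(q,k)[0][2] for q in path)
    print(v6,b4,m.round(3),rat.round(2),z.round(3),o[-1].round(2),np.linalg.norm(e).round(4))
    sc=(min(m,.1)-max(0,rat-.65)); 
    if best is None or sc>best[0]: best=(sc,X,W,o)
_,X,W,o=best; print(o[::4].round(2)); print([fk(q,k)[0].round(3).tolist() for q in o[::4]])
for a in range(0,n,20): print(json.dumps(X[a:a+20]));print(json.dumps(W[a:a+20]))
E
python3 p5.py 20
```

```text
[-1.1    0.454  1.014  1.841  0.967  0.163 -0.754] [0.77859148 0.06108815 0.45740896]
None 0 0.004 0.68 0.16 [-0.51  0.55  0.13  2.32  3.13  0.6  -1.72] 0.0
None -0.3 0.002 0.65 0.16 [-0.55  0.56  0.17  2.33  3.16  0.61 -1.77] 0.0
0.3 0 0.02 0.64 0.16 [-0.43  0.55  0.02  2.33  3.06  0.6  -1.63] 0.0
0.3 -0.3 0.023 0.66 0.16 [-0.45  0.55  0.06  2.33  3.09  0.61 -1.66] 0.0
0.5 0 0.042 0.93 0.16 [-0.57  0.56  0.21  2.33  3.18  0.61 -1.79] 0.0
0.5 -0.3 0.063 0.83 0.16 [-0.61  0.56  0.25  2.33  3.21  0.6  -1.83] 0.0
None 0 0.001 0.71 0.16 [-0.59  0.56  0.22  2.32  3.2   0.6  -1.81] 0.0
None -0.3 0.001 0.69 0.16 [-0.63  0.57  0.28  2.33  3.24  0.61 -1.86] 0.0
0.3 0 0.004 0.74 0.16 [-0.52  0.55  0.13  2.33  3.13  0.6  -1.72] 0.0
0.3 -0.3 0.012 0.71 0.16 [-0.54  0.55  0.16  2.32  3.15  0.6  -1.75] 0.0
0.5 0 0.005 1.23 0.16 [-0.66  0.57  0.31  2.33  3.25  0.62 -1.89] 0.0
0.5 -0.3 0.034 1.05 0.16 [-0.7   0.58  0.36  2.33  3.28  0.62 -1.93] 0.0
[[-1.1   0.45  1.01  1.84  0.97  0.16 -0.75]
 [-1.11  0.56  1.05  1.94  1.2   0.18 -0.81]
 [-1.    0.55  0.85  2.04  1.91  0.2  -1.27]
 [-0.8   0.52  0.5
[... 526 characters left out ...]
05, 0.001], [0.018, 0.006, 0.001], [0.016, 0.008, 0.001], [0.015, 0.011, -0.0], [0.013, 0.014, -0.001], [0.011, 0.017, -0.002], [0.01, 0.02, -0.003], [0.008, 0.024, -0.004], [0.006, 0.028, -0.004]]
[[0.055, -0.022, -0.067], [0.039, -0.017, -0.068], [0.024, -0.01, -0.068], [0.011, -0.002, -0.068], [-0.005, 0.014, -0.068], [-0.008, 0.017, -0.067], [-0.012, 0.019, -0.066], [-0.015, 0.022, -0.065], [-0.018, 0.024, -0.064], [-0.022, 0.027, -0.063], [-0.025, 0.029, -0.062], [-0.028, 0.031, -0.061], [-0.028, 0.014, -0.059], [-0.033, 0.009, -0.057], [-0.039, 0.005, -0.054], [-0.046, -0.0, -0.051], [-0.054, -0.005, -0.048], [-0.062, -0.009, -0.043], [-0.071, -0.014, -0.038], [-0.081, -0.017, -0.032]]
```

Emit:
{"op": "apply_moves", "data": {"claw": [0, 0, 0, 0, 0, 0, 0, 0, 0, 0, 0, 0, 0, 0, 0, 0, 0, 0, 0, 0], "xyz": [[0.003, -0.029, 0.006], [0.005, -0.023, 0.006], [0.008, -0.017, 0.006], [0.012, -0.012, 0.006], [0.017, -0.007, 0.005], [0.019, -0.005, 0.004], [0.02, -0.003, 0.004], [0.021, -0.002, 0.003], [0.022, 0.0, 0.003], [0.022, 0.002, 0.002], [0.023, 0.004, 0.002], [0.024, 0.005, 0.001], [0.018, 0.006, 0.001], [0.016, 0.008, 0.001], [0.015, 0.011, 0], [0.013, 0.014, -0.001], [0.011, 0.017, -0.002], [0.01, 0.02, -0.003], [0.008, 0.024, -0.004], [0.006, 0.028, -0.004]], "twist": [[0.055, -0.022, -0.067], [0.039, -0.017, -0.068], [0.024, -0.01, -0.068], [0.011, -0.002, -0.068], [-0.005, 0.014, -0.068], [-0.008, 0.017, -0.067], [-0.012, 0.019, -0.066], [-0.015, 0.022, -0.065], [-0.018, 0.024, -0.064], [-0.022, 0.027, -0.063], [-0.025, 0.029, -0.062], [-0.028, 0.031, -0.061], [-0.028, 0.014, -0.059], [-0.033, 0.009, -0.057], [-0.039, 0.005, -0.054], [-0.046, 0, -0.051], [-0.054, -0.005, -0.048], [-0.062, -0.009, -0.043], [-0.071, -0.014, -0.038], [-0.081, -0.017, -0.032]]}}

```text
clock: 17.95
position: [0.616, 0.2217, 0.1665]
tool_rot: [3.059, 0.902, -2.9]
force: [0.7, 0.6, -0.8]
grip_width: 0.0002
finger_force: 0.0
```

```bash
cat > p6.py <<'E'
from sim import *
import sys
# cartesian straight move to stand pose: args x y z lean n
a=[float(v) for v in sys.argv[1:6]]; n=int(a[4]); o=bot.observe(); q0=np.array(o['qpos'])
P0=np.array(o['position']);Q0=R.from_euler('xyz',o['tool_rot']); ps=A.T@(P0-[S[0],S[1],0])*1e3
print('t',round(o['clock'],2),'stand',ps.round(1),'F',(A.T@np.array(o['force'])).round(1),'q',q0.round(2),'toolz',(A.T@Q0.as_matrix())[:,2].round(3),'tooly',(A.T@Q0.as_matrix())[:,1].round(3))
P1,Q1=goal(a[:3],a[3],-1); rv=(Q0.inv()*Q1).as_rotvec(); X=[];W=[]
for i in range(n):
    Qi=Q0*R.from_rotvec(rv*i/n); X.append(Qi.inv().apply((P1-P0)/n).round(4).tolist()); W.append((rv/n).round(4).tolist())
s,e=sim(q0,X,W); print('end q',s[-1].round(2),'min margin',np.min(np.r_[(s-lo).min(0),(hi-s).min(0)]).round(3),'speed',(np.abs(np.diff(s,axis=0)).max(0)/.1/[1.89,1.89,2.39,2.39,3.01,3.01,3.01]).max().round(2))
print('total',Q0.inv().apply(P1-P0).round(4),rv.round(4)); print(json.dumps(X),json.dumps(W))
E
python3 p6.py -150 7 120 50 6
```

```text
t 17.95 stand [-174.2   15.   166.5] F [-0.4  0.9 -0.8] q [-0.47  0.54 -0.02  2.31  2.93  0.63 -1.55] toolz [-0.062  0.784 -0.618] tooly [-0.998 -0.039  0.051]
end q [-0.49  0.64  0.01  2.32  2.89  0.7  -1.52] min margin 0.11 speed 0.09
total [ 0.041  -0.0262  0.0209] [ 0.0623  0.0296 -0.0153]
[[0.0068, -0.0044, 0.0035], [0.0068, -0.0043, 0.0036], [0.0068, -0.0043, 0.0036], [0.0068, -0.0042, 0.0037], [0.0068, -0.0041, 0.0038], [0.0068, -0.0041, 0.0039]] [[0.0104, 0.0049, -0.0026], [0.0104, 0.0049, -0.0026], [0.0104, 0.0049, -0.0026], [0.0104, 0.0049, -0.0026], [0.0104, 0.0049, -0.0026], [0.0104, 0.0049, -0.0026]]
```

Emit:
{"op": "apply_moves", "data": {"claw": [0, 0, 0, 0, 0, 0, 0], "xyz": [[0.0068, -0.0044, 0.0035], [0.0068, -0.0043, 0.0036], [0.0068, -0.0043, 0.0036], [0.0068, -0.0042, 0.0037], [0.0068, -0.0041, 0.0038], [0.0068, -0.0041, 0.0039], [0, 0, 0]], "twist": [[0.0104, 0.0049, -0.0026], [0.0104, 0.0049, -0.0026], [0.0104, 0.0049, -0.0026], [0.0104, 0.0049, -0.0026], [0.0104, 0.0049, -0.0026], [0.0104, 0.0049, -0.0026], [0, 0, 0]]}}

```text
clock: 18.65
position: [0.6167, 0.1966, 0.1212]
tool_rot: [3.139, 0.875, -2.879]
force: [-0.3, -1.0, -0.4]
grip_width: -0.0003
finger_force: 0.0
```

```bash
python3 p6.py -145 7 36 50 7; python3 - <<'E'
from ik import *
f=cam('scene'); c0=np.array([150,150]); im=f['img'][150:300,150:330]; im=cv2.resize(im,None,fx=4,fy=4,interpolation=2)
# brighten disc outlines on the ledge
a=np.linspace(0,2*np.pi,60)
for x in(-85,):
  for z in(20,32):
    q=proj(f,np.c_[x+25*np.cos(a),25*np.sin(a),0*a+z]/1e3@A.T+[S[0],S[1],0]); cv2.polylines(im,[((q-c0+.5)*4).astype(int)],True,(255,0,0))
cv2.imwrite('pics/push0.png',im[:,:,::-1])
E
```

```text
t 18.65 stand [-149.7    9.1  121.2] F [ 0.9 -0.5 -0.4] q [-0.49  0.64  0.01  2.32  2.89  0.7  -1.52] toolz [ 0.002  0.768 -0.641] tooly [-1.     0.004  0.001]
end q [-0.46  0.85 -0.    2.3   2.95  0.89 -1.57] min margin 0.108 speed 0.16
total [ 0.0667 -0.0049  0.0531] [-0.0018  0.0023 -0.0034]
[[0.0095, -0.0007, 0.0076], [0.0095, -0.0007, 0.0076], [0.0095, -0.0007, 0.0076], [0.0095, -0.0007, 0.0076], [0.0095, -0.0007, 0.0076], [0.0095, -0.0007, 0.0076], [0.0095, -0.0007, 0.0076]] [[-0.0003, 0.0003, -0.0005], [-0.0003, 0.0003, -0.0005], [-0.0003, 0.0003, -0.0005], [-0.0003, 0.0003, -0.0005], [-0.0003, 0.0003, -0.0005], [-0.0003, 0.0003, -0.0005], [-0.0003, 0.0003, -0.0005]]
```

View pics/push0.png

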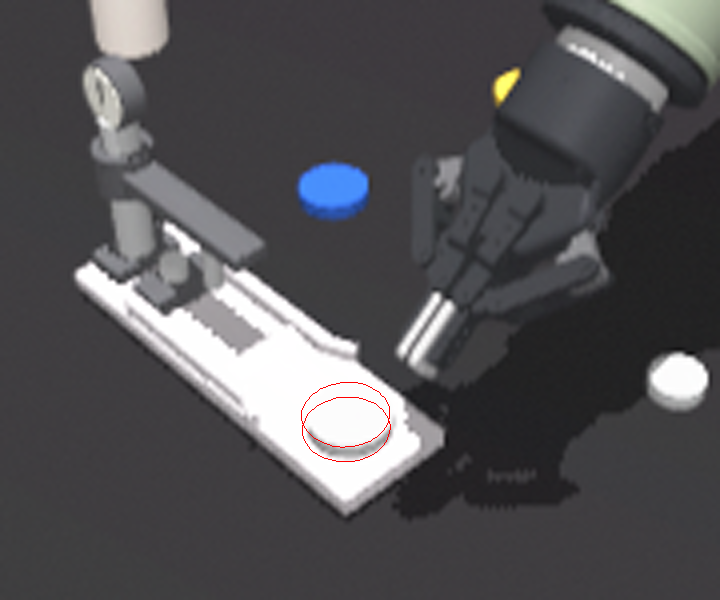

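Emit:
{"op": "apply_moves", "data": {"claw": [0, 0, 0, 0, 0, 0, 0, 0, 0, 0, 0, 0], "xyz": [[0.0095, -0.0007, 0.0076], [0.0095, -0.0007, 0.0076], [0.0095, -0.0007, 0.0076], [0.0095, -0.0007, 0.0076], [0.0095, -0.0007, 0.0076], [0.0095, -0.0007, 0.0076], [0.0095, -0.0007, 0.0076], [0, 0, 0], [0, -0.005, 0], [0, -0.005, 0], [0, -0.005, 0], [0, 0, 0]], "twist": [[0, 0, 0], [0, 0, 0], [0, 0, 0], [0, 0, -0.003], [0, 0, 0], [0, 0, 0], [0, 0, 0], [0, 0, 0], [0, 0, 0], [0, 0, 0], [0, 0, 0], [0, 0, 0]]}}

```text
clock: 19.9
position: [0.6212, 0.1763, 0.0379]
tool_rot: [-3.142, 0.877, -2.876]
force: [-0.4, 0.1, -0.2]
grip_width: -0.0003
finger_force: 0.0
```

```bash
python3 p6.py -60 7 35.5 50 10
```

```text
t 19.9 stand [-129.     8.    37.9] F [-0.2 -0.3 -0.2] q [-0.42  0.85 -0.01  2.31  2.97  0.9  -1.56] toolz [ 0.002  0.769 -0.639] tooly [-1.     0.003 -0.   ]
end q [-0.27  0.85  0.02  2.32  3.16  0.9  -1.58] min margin 0.111 speed 0.08
total [ 0.0024 -0.069   0.0009] [-0.0021  0.0048 -0.0017]
[[0.0002, -0.0069, 0.0001], [0.0002, -0.0069, 0.0001], [0.0002, -0.0069, 0.0001], [0.0002, -0.0069, 0.0001], [0.0002, -0.0069, 0.0001], [0.0002, -0.0069, 0.0001], [0.0002, -0.0069, 0.0001], [0.0002, -0.0069, 0.0001], [0.0002, -0.0069, 0.0001], [0.0002, -0.0069, 0.0001]] [[-0.0002, 0.0005, -0.0002], [-0.0002, 0.0005, -0.0002], [-0.0002, 0.0005, -0.0002], [-0.0002, 0.0005, -0.0002], [-0.0002, 0.0005, -0.0002], [-0.0002, 0.0005, -0.0002], [-0.0002, 0.0005, -0.0002], [-0.0002, 0.0005, -0.0002], [-0.0002, 0.0005, -0.0002], [-0.0002, 0.0005, -0.0002]]
```

Emit:
{"op": "apply_moves", "data": {"claw": [0, 0, 0, 0, 0, 0, 0, 0, 0, 0, 0, 0, 0], "xyz": [[0.0005, -0.004, 0.001], [0.0005, -0.004, 0.001], [0, -0.004, 0], [0, -0.004, 0], [0, -0.004, 0], [0, -0.004, 0], [0, -0.004, 0], [0, -0.004, 0], [0, -0.004, 0], [0, -0.004, 0], [0, -0.004, 0], [0, -0.004, 0], [0, 0, 0]], "twist": [[0, 0.001, 0], [0, 0.001, 0], [0, 0.001, 0], [0, 0.001, 0], [0, 0, 0], [0, 0, 0], [0, 0, 0], [0, 0, 0], [0, 0, 0], [0, 0, 0], [0, 0, 0], [0, 0, 0], [0, 0, 0]]}}

```text
clock: 21.2
position: [0.6343, 0.1306, 0.0352]
tool_rot: [3.142, 0.873, -2.876]
force: [-0.4, 0.5, 0.6]
grip_width: 0.0
finger_force: 0.0
```

```bash
python3 p6.py -60 7 35.5 50 8; python3 - <<'E'
from ik import *
f=cam('scene'); im=f['img'][160:300,150:330]; im=cv2.resize(im,None,fx=4,fy=4,interpolation=2)
cv2.imwrite('pics/push1.png',im[:,:,::-1])
E
```

```text
t 21.2 stand [-81.4   8.6  35.2] F [-0.6 -0.2  0.6] q [-0.31  0.86  0.    2.3   3.1   0.89 -1.57] toolz [ 0.002  0.766 -0.643] tooly [-1.     0.002  0.   ]
end q [-0.26  0.85  0.01  2.31  3.16  0.89 -1.58] min margin 0.124 speed 0.03
total [ 0.0008 -0.0215 -0.0013] [-0.0016 -0.     -0.0014]
[[0.0001, -0.0027, -0.0002], [0.0001, -0.0027, -0.0002], [0.0001, -0.0027, -0.0002], [0.0001, -0.0027, -0.0002], [0.0001, -0.0027, -0.0002], [0.0001, -0.0027, -0.0002], [0.0001, -0.0027, -0.0002], [0.0001, -0.0027, -0.0002]] [[-0.0002, -0.0, -0.0002], [-0.0002, -0.0, -0.0002], [-0.0002, -0.0, -0.0002], [-0.0002, -0.0, -0.0002], [-0.0002, -0.0, -0.0002], [-0.0002, -0.0, -0.0002], [-0.0002, -0.0, -0.0002], [-0.0002, -0.0, -0.0002]]
```

View pics/push1.png

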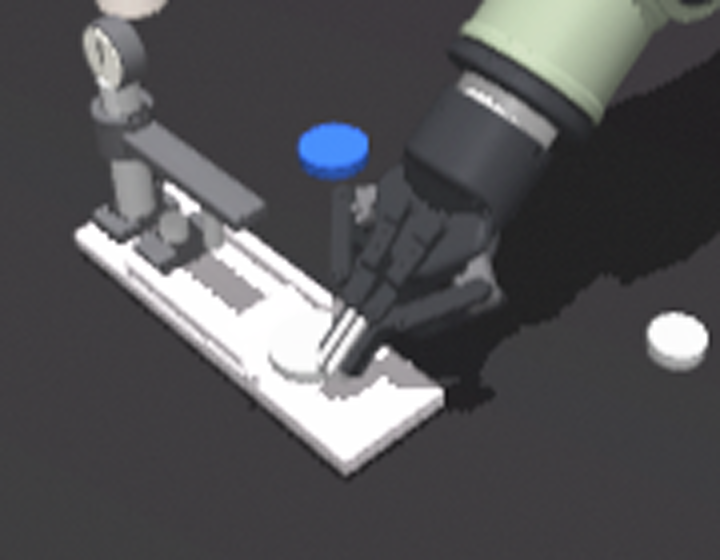

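Emit:
{"op": "apply_moves", "data": {"claw": [0, 0, 0, 0, 0, 0, 0, 0, 0, 0], "xyz": [[0, -0.003, 0], [0, -0.003, 0], [0, -0.003, 0], [0, -0.003, 0], [0, -0.003, 0], [0, -0.003, 0], [0, -0.003, 0], [0, -0.003, 0], [0, -0.003, 0], [0, -0.003, 0]], "twist": [[0, 0, 0], [0, 0, 0], [0, 0, 0], [0, 0, 0], [0, 0, 0], [0, 0, 0], [0, 0, 0], [0, 0, 0], [0, 0, 0], [0, 0, 0]]}}

```text
clock: 22.25
position: [0.6421, 0.1022, 0.0352]
tool_rot: [3.141, 0.873, -2.875]
force: [-0.8, 1.0, -0.1]
grip_width: 0.0001
finger_force: 0.5
```

```bash
python3 p6.py -30 7 35 50 8|head -2
```

```text
t 22.25 stand [-51.9   8.5  35.2] F [-1.1 -0.5 -0.1] q [-0.24  0.86  0.01  2.29  3.18  0.88 -1.58] toolz [ 0.001  0.766 -0.643] tooly [-1.     0.001  0.   ]
end q [-0.2   0.86  0.02  2.29  3.24  0.88 -1.59] min margin 0.137 speed 0.03
```

Emit:
{"op": "apply_moves", "data": {"claw": [0, 0, 0, 0, 0, 0], "xyz": [[0, -0.003, 0], [0, -0.003, 0], [0, -0.003, 0], [0, -0.003, 0], [0, -0.003, 0], [0, -0.003, 0]], "twist": [[0, 0, 0], [0, 0, 0], [0, 0, 0], [0, 0, 0], [0, 0, 0], [0, 0, 0]]}}

```text
clock: 22.85
position: [0.6469, 0.085, 0.0353]
tool_rot: [3.141, 0.873, -2.875]
force: [0.4, 1.2, 0.6]
grip_width: -0.0002
finger_force: 0.9
```

Emit:
{"op": "apply_moves", "data": {"claw": [0, 0, 0, 0, 0, 0], "xyz": [[0, -0.003, 0], [0, -0.003, 0], [0, -0.003, 0], [0, -0.003, 0], [0, -0.003, 0], [0, 0, 0]], "twist": [[0, 0, 0], [0, 0, 0], [0, 0, 0], [0, 0, 0], [0, 0, 0], [0, 0, 0]]}}

```text
clock: 23.45
position: [0.6512, 0.0705, 0.0357]
tool_rot: [3.141, 0.874, -2.875]
force: [0.6, 3.3, 4.6]
grip_width: 0.0
finger_force: 3.9
```

```bash
python3 p6.py -10 7 35 50 8|head -2; python3 - <<'E'
from h import *
f=cam('scene'); im=f['img'][170:280,150:290]; cv2.imwrite('pics/p3raw.png',cv2.resize(im,None,fx=5,fy=5,interpolation=2)[:,:,::-1])
E
```

```text
t 23.45 stand [-19.    9.   35.7] F [-3.1  1.5  4.6] q [-0.17  0.86  0.02  2.28  3.26  0.87 -1.59] toolz [ 0.001  0.767 -0.642] tooly [-1.     0.001  0.   ]
end q [-0.15  0.86  0.02  2.28  3.29  0.87 -1.59] min margin 0.155 speed 0.01
```

Emit:
{"op": "apply_moves", "data": {"claw": [0, 0, 0, 0, 0], "xyz": [[0, -0.003, 0], [0, -0.003, 0], [0, -0.003, 0], [0, -0.002, 0], [0, 0, 0]], "twist": [[0, 0, 0], [0, 0, 0], [0, 0, 0], [0, 0, 0], [0, 0, 0]]}}

```text
clock: 24.0
position: [0.6547, 0.0606, 0.0364]
tool_rot: [3.141, 0.876, -2.875]
force: [1.3, 5.1, 10.5]
grip_width: -0.0003
finger_force: 7.2
```

```bash
python3 p6.py -10 7 35 50 8|head -2; python3 - <<'E'
from h import *
f=cam('scene'); im=f['img'][170:280,150:290]; cv2.imwrite('pics/p4raw.png',cv2.resize(im,None,fx=5,fy=5,interpolation=2)[:,:,::-1])
E
```

```text
t 24.0 stand [-8.6  9.7 36.4] F [-4.6  2.6 10.5] q [-0.15  0.86  0.02  2.27  3.29  0.86 -1.6 ] toolz [ 0.     0.768 -0.64 ] tooly [-1.  0.  0.]
end q [-0.15  0.86  0.02  2.27  3.29  0.87 -1.59] min margin 0.157 speed 0.0
```

Emit:
{"op": "apply_moves", "data": {"claw": [0, 0, 0, 0, 0], "xyz": [[0, 0.003, 0], [0, 0.004, 0], [0, 0.004, 0], [0, 0.004, 0], [0, 0, 0]], "twist": [[0, 0, 0], [0, 0, 0], [0, 0, 0], [0, 0, 0], [0, 0, 0]]}}

```text
clock: 24.55
position: [0.6491, 0.0751, 0.0348]
tool_rot: [3.141, 0.871, -2.875]
force: [0.4, 0.3, -0.8]
grip_width: -0.0
finger_force: 0.0
```

```bash
python3 p6.py -10 7 35 50 8|head -2; python3 - <<'E'
from h import *
f=cam('scene'); im=f['img'][175:270,160:270]; a=cv2.resize(im,None,fx=4.5,fy=4.5,interpolation=2)[:,:,::-1][:,:395]
b=cv2.imread('pics/p4raw.png')[25:500,50:600]; b=cv2.resize(b,None,fx=.9,fy=.9)[:,:395]
h=min(a.shape[0],b.shape[0]); cv2.imwrite('pics/cmp.png',np.hstack([b[:h],a[:h]]))
E
```

```text
t 24.55 stand [-23.9   8.2  34.8] F [-0.2  0.5 -0.8] q [-0.18  0.86  0.02  2.28  3.25  0.87 -1.59] toolz [ 0.     0.765 -0.644] tooly [-1.     0.001  0.   ]
end q [-0.15  0.86  0.02  2.28  3.29  0.87 -1.59] min margin 0.151 speed 0.02
```

View pics/cmp.png

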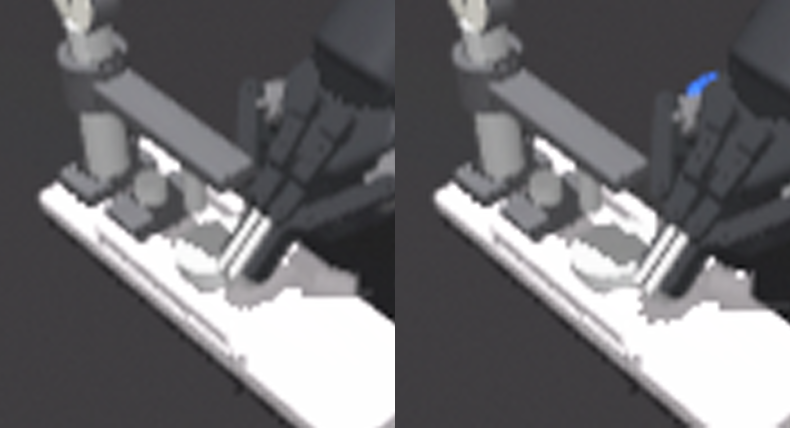

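```bash
python3 - <<'E'
from ik import *
f=cam('scene'); a=np.linspace(0,2*np.pi,200); tr=lambda p:proj(f,np.array(p)/1e3@A.T+[S[0],S[1],0])
V=lambda q:((q-[160,175]+.5)*4.5).round(0)
for x in(10,16,22,28,34):
    q=tr(np.c_[x+25*np.cos(a),25*np.sin(a),0*a+30]); q=V(q); print(x,'left',q[q[:,0].argmin()],'top',q[q[:,1].argmin()],'bot',q[q[:,1].argmax()],'right',q[q[:,0].argmax()])
for x in(54,60,66): print('stop',x,V(tr([(x,-25,32),(x,25,32),(x,25,18)])).tolist())
print('lip',V(tr([(0,-27,24),(0,27,24)])).tolist(),'spindle',V(tr([(36,0,50)])).tolist(),'tip',V(tr([(-24,8,35)])))
print('beamend',V(tr([(-5,-12,102),(-5,12,102),(-5,12,90)])).tolist())
E
```

```text
10 left [180. 262.] top [235. 231.] bot [213. 295.] right [274. 262.]
16 left [173. 259.] top [231. 226.] bot [215. 290.] right [266. 261.]
22 left [167. 250.] top [227. 221.] bot [203. 284.] right [259. 255.]
28 left [160. 246.] top [221. 216.] bot [194. 278.] right [252. 249.]
34 left [153. 242.] top [207. 210.] bot [184. 272.] right [246. 239.]
stop 54 [[213.0, 200.0], [140.0, 242.0], [142.0, 261.0]]
stop 60 [[206.0, 195.0], [133.0, 236.0], [136.0, 255.0]]
stop 66 [[200.0, 190.0], [127.0, 231.0], [130.0, 250.0]]
lip [[278.0, 256.0], [199.0, 305.0]] spindle [[194.0, 211.0]] tip [[255. 295.]]
beamend [[254.0, 162.0], [217.0, 183.0], [219.0, 201.0]]
```

```bash
python3 - <<'E'
from ik import *
f=cam('scene'); g=cv2.cvtColor(f['img'],cv2.COLOR_RGB2GRAY)
print('    ',' '.join(f'{x:3d}' for x in range(188,226)))
for y in range(216,246): print(y,' '.join(f'{v:3d}' for v in g[y,188:226]))
for n in('scene','top'):
    for q in('disc','stop_face'):
        for d in bot.find_in(n,q)[:5]: print(n,q,(A.T@(np.array(d['position'])-[S[0],S[1],0])*1e3).round(1),round(d['score'],2))
E
```

```text
188 189 190 191 192 193 194 195 196 197 198 199 200 201 202 203 204 205 206 207 208 209 210 211 212 213 214 215 216 217 218 219 220 221 222 223 224 225
216  97 111 148 151 149 149 149 146 133  79  76 112 134 149 156 154 143 129 168  77  77  79  78  78  67  65  60  64  68  76  76  73  66  56  72  75  75  73
217 115 112 156 155 156 156 154 146 132  83  70  75 111 149 157 155 146 143 200 187 110  91 158 149  60  62  61  63  67  74  75  68  55  63  75  75  76  74
218 125  82 145 156 159 160 155 147 134  84  69  70  84 149 156 155 146 135 176 213 214 241 249 246 195 101  62  62  62  68  64  54  58  72  76  76  75  74
219 136 110 113 161 158 159 155 147 121  77  70  71  85 147 155 156 148 135 162 174 222 250 253 254 252 238 145  63  62  62  58  62  71  76  76  75  75  70
220 137 134 121 150 130 130 128 115  89  71  72  71  82 136 156 156 148 143 197 169 172 195 237 253 254 254 245 145  63  61  64  71  76  76  74  75  74  57
221 136 136 138 138 116  83  81  72  74  71  73  70  77 120 154 156 152 183 250 243 189 163 178 235 252 254 254 246 193 100  62  67  76  74  68  75  67  45
222 137 138 
[... 3215 characters left out ...]
 244 165 164 162 159 149 148 158 152 165 165 162
243  62  63  63  63  61  55  81 128 158 189 234 237 164 167 196 247 252 254 254 254 254 255 255 255 255 254 241 163 164 164 163 160 159 164 165 164 166 179
244  62  62  62  62  62  61  51  65 123 150 191 237 224 184 167 190 231 252 254 254 254 254 255 254 254 253 162 162 162 163 163 163 164 164 163 164 180 248
245  62  62  62  63  62  63  62  51  58 102 148 170 222 208 239 184 173 230 250 254 254 254 254 254 254 254 242 240 161 162 163 164 163 180 246 245 248 254
scene disc [15.8  2.8 36. ] 0.54
scene stop_face [71.3  4.4 32.2] 0.51
scene stop_face [21.3  3.4 22.2] 0.46
top disc [  99.5 -136.1   14.3] 0.6
top stop_face [ 81.2 -17.1  30.4] 0.51
```

```bash
python3 - <<'E'
from ik import *
f=bot.grab_frame('scene'); a=np.linspace(0,2*np.pi,720); tr=lambda p:proj(f,np.array(p)/1e3@A.T+[S[0],S[1],0])
top=np.array([(198.7,231),(199.8,227.7),(203.5,225.2),(206.5,224.4),(208,224),(200,233.9),(203,235),(206,235.8),(210,236)])
bot_=np.array([(199.8,236),(201.3,237.3),(203,238.7),(205,239.4),(207,239)])
def m(p,zz):
    x,y,z,t,ro=p; r=R.from_euler('xy',[ro,t]).as_matrix()
    return tr((np.c_[25*np.cos(a),25*np.sin(a),0*a+zz])@r.T+[x,y,z])
def res(p):
    o=[]
    for pts,zz in((top,12),(bot_,0)):
        q=m(p,zz); o+=list(np.min(np.linalg.norm(pts[:,None]-q[None],axis=2),axis=1))
    return np.r_[o,(p[1])/3,p[4]/.05,(p[2]-20)/8]
for x0,t0 in((15,.1),(25,0),(15,.3)):
    s=least_squares(res,[x0,0,20,t0,0]); x,y,z,t,ro=s.x
    print(s.x.round(3),s.cost.round(2),'rear bottom',x-25*np.cos(t),z+25*np.sin(t),'front bottom',x+25*np.cos(t),z-25*np.sin(t))
for t,z in((0,18),):
    for x in(25,30): print(x,(res([x,0,z,t,0])).round(1))
E
```

```text
[ 1.2619e+01 -1.5280e+00  2.5531e+01  1.4500e-01  1.4000e-02] 1.25 rear bottom -12.118654306642387 29.140331778037673 front bottom 37.35763349066606 21.92251037557094
[ 1.2628e+01 -1.5300e+00  2.5530e+01  1.4400e-01  1.4000e-02] 1.25 rear bottom -12.111789849033416 29.125670186389268 front bottom 37.36836921843745 21.934435337089663
[ 1.2622e+01 -1.5290e+00  2.5529e+01  1.4500e-01  1.4000e-02] 1.25 rear bottom -12.116505787017463 29.13789242898565 front bottom 37.35978243607063 21.92007394512818
25 [ 2.9  2.3  1.7  1.4  1.   1.9  1.8  1.1  0.1  2.8  2.5  1.6  1.2  1.5
  0.   0.  -0.2]
30 [ 3.4  3.8  2.9  2.4  1.8  1.4  0.9  0.1  1.4  2.6  1.9  0.8  0.1  0.2
  0.   0.  -0.2]
```

Emit:
{"op": "apply_moves", "data": {"claw": [0, 0, 0, 0, 0, 0, 0], "xyz": [[0, 0.004, 0], [0.0011, 0, 0.001], [0.0011, 0, 0.001], [0.0011, 0, 0.001], [0.0011, 0, 0.001], [0, 0, 0], [0, 0, 0]], "twist": [[0, 0, 0], [0, 0, 0], [0, 0, 0], [0, 0, 0], [0, 0, 0], [0, 0, 0], [0, 0, 0]]}}

```text
clock: 25.65
position: [0.6488, 0.0783, 0.0292]
tool_rot: [3.141, 0.872, -2.875]
force: [0.4, -0.5, 0.1]
grip_width: -0.0002
finger_force: 0.0
```

```bash
python3 p6.py -10 7 35 50 8|head -2
```

```text
t 25.65 stand [-27.2   8.7  29.2] F [0.6 0.3 0.1] q [-0.19  0.87  0.02  2.28  3.24  0.88 -1.59] toolz [ 0.001  0.766 -0.643] tooly [-1.     0.001  0.   ]
end q [-0.15  0.86  0.02  2.28  3.29  0.87 -1.59] min margin 0.151 speed 0.02
```

Emit:
{"op": "apply_moves", "data": {"claw": [0, 0, 0, 0], "xyz": [[0.0008, 0, 0.0006], [0.0008, 0, 0.0006], [0, 0, 0], [0, 0, 0]], "twist": [[0, 0, 0], [0, 0, 0], [0, 0, 0], [0, 0, 0]]}}

```text
clock: 26.05
position: [0.6487, 0.0784, 0.0272]
tool_rot: [3.141, 0.873, -2.875]
force: [0.3, -0.5, 1.1]
grip_width: -0.0001
finger_force: 0.0
```

Emit:
{"op": "apply_moves", "data": {"claw": [0, 0, 0, 0], "xyz": [[0.0008, 0, 0.0006], [0.0008, 0, 0.0006], [0, 0, 0], [0, 0, 0]], "twist": [[0, 0, 0], [0, 0, 0], [0, 0, 0], [0, 0, 0]]}}

```text
clock: 26.45
position: [0.6489, 0.0784, 0.0263]
tool_rot: [3.141, 0.875, -2.875]
force: [-9.0, -1.2, 16.4]
grip_width: -0.0002
finger_force: 8.2
```

```bash
python3 - <<'E'
from h import *
f=cam('scene'); now=cv2.cvtColor(f['img'],cv2.COLOR_RGB2GRAY)
for n in('p3raw','p4raw'):
    g=cv2.cvtColor(cv2.imread(f'pics/{n}.png'),cv2.COLOR_BGR2GRAY)[2::5,2::5]; print(n)
    for y in range(222,242,1): print(y,' '.join(f'{v:3d}' for v in g[y-170,194-150:222-150]))
print('now')
for y in range(222,242,1): print(y,' '.join(f'{v:3d}' for v in now[y,194:222]))
E
```

```text
p3raw
222  73  73  73  72  71  70  73  97 152 206 207 247 254 254 233 184 207 224 242 252 254 254 250 126  69  68  67  67
223  73  72  72  71  70  73 100 130 156 217 251 254 248 238 220 176 208 249 250 250 253 252 242 142  82 121  84  51
224  75  71  71  72  86  93 143 161 160 175 242 238 194 150 148 148 161 235 252 252 252 251 167 116 125 219 169  57
225  77  70  73 100 134 137 162 162 161 157 150 149 148 148 147 148 148 161 231 237 253 251 129 102 195 243 175 137
226  78 101 127 142 161 160 160 160 156 151 149 148 149 148 148 148 148 148 148 162 234 244 101 154 235 219 141 226
227 236 235 159 161 160 160 162 187 232 150 150 149 149 148 149 149 149 149 149 148 153 182 126 227 230 141 195 244
228 254 254 242 238 159 160 170 232 252 228 149 149 150 149 148 149 148 149 149 147 128 100 196 243 176 154 237 236
229 254 254 254 253 159 159 175 245 252 252 229 149 148 147 148 147 147 147 148 143 100 152 235 218 141 228 243 197
230 254 254 254 254 242 238 174 245 252 252 251 229 147 148 148 147 148 147 144 122 127 227 231 140 195 244 221 134
231 254 254 254 254 254 254 241 238 252 252 252 25
[... 5175 characters left out ...]
 237
236 220 251 254 254 254 251 191 154 166 190 202 218 223 212 222 221 193 196 194 191 182 110 154 235 218 141 228 243
237 170 218 249 254 254 254 248 199 161 169 175 181 184 176 190 193 192 193 192 189 169 126 226 231 140 196 244 221
238 166 168 193 248 253 254 254 249 203 168 179 178 183 184 186 189 190 196 182 168 148 196 243 176 154 236 236 159
239 226 205 163 193 234 253 254 254 249 225 171 165 172 178 220 238 249 250 248 245 233 235 219 141 228 243 196 117
240 224 230 203 167 176 232 251 254 254 252 242 239 218 247 252 254 255 255 255 254 247 229 140 195 244 221 133  85
241 161 209 231 223 166 170 218 251 254 254 254 254 252 255 255 255 255 255 255 254 206 171 153 236 235 154  95  75
```

```bash
python3 - <<'E'
from ik import *
f=bot.grab_frame('scene'); a=np.linspace(0,2*np.pi,720); tr=lambda p:proj(f,np.array(p)/1e3@A.T+[S[0],S[1],0])
top=np.array([(198.8,231),(200,227.3),(202,226),(211.5,222.7),(200,234),(203,235.3),(207,236.2),(210,235.8),(212.5,235),(214.5,234),(216,233)])
bt=np.array([(200,236.3),(202,238),(204,239.2),(206,239.5)])
def m(p,zz):
    x,y,z,t,ro=p; r=R.from_euler('xy',[ro,t]).as_matrix()
    return tr((np.c_[25*np.cos(a),25*np.sin(a),0*a+zz])@r.T+[x,y,z])
def res(p,sets=None):
    o=[]
    for pts,zz in((top,12),(bt,0)):
        q=m(p,zz); o+=list(np.min(np.linalg.norm(pts[:,None]-q[None],axis=2),axis=1))
    return np.r_[o,p[4]/.05]
s=least_squares(res,[15,0,20,.1,0]); x,y,z,t,ro=s.x; print(s.x.round(3),s.cost.round(2),res(s.x).round(1))
for t in(0,.1,.145,.2):
    s=least_squares(lambda p:res([p[0],p[1],p[2],t,0]),[15,0,20]); print('tilt',t,s.x.round(1),s.cost.round(2))
# tip check: TCP & disc column edges
print('TCP px',proj(f,bot.observe()['position']))
E
```

```text
[ 2.3963e+01 -8.6430e+00  1.4329e+01  8.9000e-02 -1.1000e-02] 0.28 [ 0.   0.1  0.3  0.3  0.3  0.   0.3  0.1  0.   0.1  0.1  0.   0.3  0.
  0.1 -0.2]
tilt 0 [ 59.7 -30.7 -23.5] 0.56
tilt 0.1 [19.7 -5.8 18.8] 0.32
tilt 0.145 [-4.3  9.1 44.3] 0.48
tilt 0.2 [-33.9  27.6  76. ] 0.98
TCP px [[216.91599954 243.65169022]]
```

Emit:
{"op": "apply_moves", "data": {"claw": [0, 0, 0, 0, 0, 0, 0, 0, 0, 0, 0], "xyz": [[-0.0026, 0, -0.0022], [-0.0026, 0, -0.0022], [0, 0, 0], [0, 0, 0], [0, -0.004, 0], [0, -0.003, 0], [0, -0.003, 0], [0, -0.003, 0], [0, -0.003, 0], [0, 0, 0], [0, 0, 0]], "twist": [[0, 0, 0], [0, 0, 0], [0, 0, 0], [0, 0, 0], [0, 0, 0], [0, 0, 0], [0, 0, 0], [0, 0, 0], [0, 0, 0], [0, 0, 0], [0, 0, 0]]}}

```text
clock: 27.65
position: [0.6529, 0.0628, 0.0321]
tool_rot: [3.141, 0.873, -2.876]
force: [-0.8, 0.1, -0.0]
grip_width: 0.0003
finger_force: 0.0
```

```bash
python3 p6.py -10 7 32 50 8|head -2
```

```text
t 27.65 stand [-11.1   8.5  32.1] F [-0.3 -0.8 -0. ] q [-0.15  0.87  0.02  2.27  3.28  0.87 -1.59] toolz [ 0.001  0.766 -0.643] tooly [-1.     0.001  0.   ]
end q [-0.15  0.87  0.02  2.27  3.29  0.87 -1.59] min margin 0.158 speed 0.0
```

Emit:
{"op": "apply_moves", "data": {"claw": [0, 0, 0, 0, 0], "xyz": [[0, -0.002, 0], [0, -0.002, 0], [0, -0.002, 0], [0, -0.002, 0], [0, 0, 0]], "twist": [[0, 0, 0], [0, 0, 0], [0, 0, 0], [0, 0, 0], [0, 0, 0]]}}

```text
clock: 28.15
position: [0.655, 0.0549, 0.0321]
tool_rot: [3.141, 0.873, -2.876]
force: [0.2, -0.4, -0.3]
grip_width: 0.0001
finger_force: 0.0
```

```bash
python3 p6.py -10 7 32 50 8|head -1; cat > pr.py <<'E'
from h import *
f=cam('scene'); g=cv2.cvtColor(f['img'],cv2.COLOR_RGB2GRAY)
for y in range(216,243): print(y,' '.join(f'{v:3d}' for v in g[y,188:218]))
E
python3 pr.py
```

```text
t 28.15 stand [-3.   8.5 32.1] F [ 0.5  0.  -0.3] q [-0.13  0.87  0.02  2.26  3.31  0.87 -1.6 ] toolz [ 0.001  0.766 -0.643] tooly [-1.     0.002  0.   ]
216  96 109 149 151 148 150 148 147 134  80  76 114 134 149 157 154 143 128 168  76  77  80  78  77  65  66  65  76  75  76
217 115 111 156 155 156 155 153 146 133  83  71  75 111 150 157 155 146 144 200 188 111  91 159 148  59  62  73  76  75  74
218 124  83 145 157 159 159 155 148 135  84  70  70  83 149 156 155 146 135 175 212 213 241 249 247 195  74  64  65  76  71
219 136 110 114 160 158 159 155 147 120  76  71  70  84 147 155 156 147 135 162 173 222 250 254 254 251 128  84  49  64  72
220 136 133 121 149 130 130 127 115  88  71  72  70  83 137 154 156 148 144 197 170 172 194 237 253 254 156  90  47  49  63
221 136 137 138 137 116  83  81  71  73  70  72  70  77 120 154 156 151 183 250 243 188 163 178 235 249 142  64  78  60  51
222 138 138 139 139 137 109  72  73  73  71  71  70  72  97 148 171 154 216 244 253 243 235 221 200 200 103  72 136 163  59
223 137 139 139 140 138 118  72  74  70  71  71  74  98 117 145 165 149 190 16
[... 1701 characters left out ...]
 254 254 249 206 166 168 171 171 165 173 164 151 159 156 154 139 120 107  98  89
238  65 126 149 187 232 231 166 168 194 248 253 254 254 249 205 184 173 168 169 169 165 154 155 162 160 144 141 150 153 147
239  51  58 102 149 184 225 225 205 163 193 234 253 254 254 250 246 244 242 243 244 242 162 164 169 167 159 158 164 170 170
240  63  51  58 100 136 171 224 230 204 167 175 232 251 254 254 254 254 254 254 254 254 246 171 171 170 171 172 171 170 168
241  63  63  60  41  82 136 160 208 231 223 167 170 219 251 254 254 254 254 254 255 255 255 246 171 187 245 171 169 182 246
242  62  63  61  51  53  82 133 166 205 232 224 165 171 216 248 254 254 254 254 255 255 255 255 248 250 254 247 246 248 254
```

Emit:
{"op": "apply_moves", "data": {"claw": [0, 0, 0, 0], "xyz": [[0, -0.0015, 0], [0, -0.0015, 0], [0, -0.001, 0], [0, 0, 0]], "twist": [[0, 0, 0], [0, 0, 0], [0, 0, 0], [0, 0, 0]]}}

```text
clock: 28.6
position: [0.656, 0.0511, 0.0321]
tool_rot: [3.141, 0.873, -2.876]
force: [-0.1, 0.4, -0.1]
grip_width: -0.0
finger_force: 0.2
```

Emit:
{"op": "apply_moves", "data": {"claw": [0, 0, 0, 0], "xyz": [[0, -0.001, 0], [0, -0.001, 0], [0, -0.001, 0], [0, 0, 0]], "twist": [[0, 0, 0], [0, 0, 0], [0, 0, 0], [0, 0, 0]]}}

```text
clock: 29.0
position: [0.6568, 0.0482, 0.0321]
tool_rot: [3.141, 0.873, -2.876]
force: [-0.4, -0.0, 0.2]
grip_width: 0.0001
finger_force: 0.2
```

```bash
python3 p6.py -10 7 32 50 8|head -1;python3 pr.py
```

```text
t 29.0 stand [ 4.   8.5 32.1] F [-0.1 -0.4  0.2] q [-0.12  0.87  0.03  2.26  3.32  0.86 -1.6 ] toolz [ 0.001  0.766 -0.643] tooly [-1.     0.002  0.   ]
216  97 111 148 151 149 149 148 146 133  78  75 113 134 149 157 154 143 129 168  76  76  79  78  77  67  70  68  70  74  60
217 115 110 156 156 156 156 153 146 132  83  70  75 112 149 157 155 145 144 200 187 111  92 154  95  58  59  71  68  70  52
218 125  83 146 158 159 160 156 148 134  84  71  70  84 149 157 156 146 135 176 212 214 241 246 138  91  47  57  58  60  57
219 136 110 114 161 159 159 155 147 121  76  71  71  85 147 155 155 147 135 162 173 222 250 252 158  94  48  46  46  57  70
220 136 135 120 150 131 131 127 115  88  70  72  70  83 137 155 156 148 141 185 179 180 195 228 142  67  98  95  54  63  76
221 136 137 137 137 115  83  81  71  74  69  71  71  79 126 154 155 149 159 241 238 236 221 216 106  88 138 110  68  69  70
222 137 138 139 139 136 108  72  74  73  71  73  95 124 137 150 151 146 158 234 252 252 248 213  82 132 135  78 121 199 109
223 139 138 139 139 139 118  72  74  72  83 108 131 150 146 147 146 143 146 159
[... 1700 characters left out ...]
 254 254 250 224 165 185 169 193 211 196 148 156 154 149 152 150 164 158 169 169
238  65 126 149 187 232 232 166 168 194 248 253 254 254 252 242 246 243 248 249 197 153 158 159 162 167 165 171 170 170 185
239  51  58 102 148 184 225 225 206 163 193 234 253 254 254 254 254 254 254 253 165 205 180 248 245 170 170 186 248 248 249
240  62  52  58 100 136 170 224 230 203 167 174 232 251 254 254 254 254 254 254 247 252 250 255 254 248 248 250 255 255 255
241  62  62  60  41  83 136 161 207 231 223 165 170 219 251 254 254 254 254 254 255 255 255 255 255 255 255 255 255 255 254
242  63  62  63  52  54  81 133 166 205 232 223 165 171 216 248 254 254 254 254 255 255 255 255 255 255 255 255 254 254 254
```

Emit:
{"op": "apply_moves", "data": {"claw": [0, 0, 0, 0], "xyz": [[0, -0.001, 0], [0, -0.001, 0], [0, -0.001, 0], [0, 0, 0]], "twist": [[0, 0, 0], [0, 0, 0], [0, 0, 0], [0, 0, 0]]}}

```text
clock: 29.45
position: [0.6576, 0.0453, 0.0321]
tool_rot: [3.141, 0.873, -2.875]
force: [-0.7, 0.8, -0.2]
grip_width: -0.0001
finger_force: 0.2
```

Emit:
{"op": "apply_moves", "data": {"claw": [0, 0, 0, 0], "xyz": [[0, -0.001, 0], [0, -0.001, 0], [0, 0, 0], [0, 0, 0]], "twist": [[0, 0, 0], [0, 0, 0], [0, 0, 0], [0, 0, 0]]}}

```text
clock: 29.85
position: [0.6581, 0.0437, 0.0321]
tool_rot: [3.141, 0.873, -2.875]
force: [-0.4, 1.1, -0.5]
grip_width: -0.0001
finger_force: 0.9
```

Emit:
{"op": "apply_moves", "data": {"claw": [0, 0, 0], "xyz": [[0, -0.0007, 0], [0, 0, 0], [0, 0, 0]], "twist": [[0, 0, 0], [0, 0, 0], [0, 0, 0]]}}

```text
clock: 30.15
position: [0.6582, 0.0434, 0.0321]
tool_rot: [3.141, 0.873, -2.875]
force: [-1.2, 5.3, 0.4]
grip_width: -0.0001
finger_force: 2.7
```

Emit:
{"op": "apply_moves", "data": {"claw": [0, 0, 0], "xyz": [[0, -0.0007, 0], [0, 0, 0], [0, 0, 0]], "twist": [[0, 0, 0], [0, 0, 0], [0, 0, 0]]}}

```text
clock: 30.45
position: [0.6583, 0.0433, 0.0321]
tool_rot: [3.14, 0.873, -2.874]
force: [-3.0, 7.5, 0.4]
grip_width: -0.0003
finger_force: 3.7
```

```bash
python3 p6.py -10 7 32 50 8|head -1;python3 pr.py
```

```text
t 30.45 stand [ 9.1  8.6 32.1] F [-8.  -0.9  0.4] q [-0.11  0.87  0.03  2.25  3.34  0.86 -1.6 ] toolz [-0.001  0.766 -0.643] tooly [-1.    -0.     0.001]
216  97 110 148 151 149 149 148 146 134  79  75 112 133 150 158 154 144 129 168  76  75  79  77  77  65  60  69  60  51  63
217 115 111 155 155 155 156 153 146 131  83  71  75 112 149 157 155 146 143 200 188 110  80  98  75  50  48  67  50  62  75
218 124  82 146 157 159 160 156 148 135  85  70  70  83 149 156 155 146 135 176 213 213 235 138  63  59  45  53  54  73  76
219 136 110 113 161 158 159 155 147 120  76  71  71  86 147 155 155 147 136 163 173 221 239 122  70 119  76  63  57  63  65
220 137 134 120 150 131 131 128 115  88  71  73  73  96 136 155 156 149 146 215 237 217 140  69 111 148  87  85  57  48  66
221 136 137 137 137 116  82  82  71  73  73  96 121 128 137 154 155 149 162 249 252 245  97  88 140 124  79 130 122  70  64
222 137 139 139 139 137 108  72  74  85 109 131 148 146 145 150 152 146 157 234 251 218  73 132 135  80 109 153 147  76  47
223 138 139 139 140 139 119  74  86 124 139 145 146 146 146 146 147 144 146 15
[... 1701 characters left out ...]
 254 254 252 247 246 243 244 160 154 156 156 156 155 155 162 167 185 247 249 254
238  65 126 149 188 232 232 166 168 195 248 253 254 254 254 254 254 254 238 159 157 160 184 204 164 185 248 249 255 255 255
239  52  57 102 149 184 225 226 205 163 193 234 253 254 254 254 254 254 253 239 165 218 250 252 248 250 255 255 255 255 255
240  61  51  58  99 136 171 224 230 204 166 176 232 251 254 254 254 254 254 254 247 253 255 255 255 255 255 255 255 255 255
241  62  62  61  40  82 136 160 208 231 223 166 171 219 251 254 254 254 254 254 255 255 255 255 255 255 255 255 255 254 254
242  63  62  61  51  54  81 133 166 206 232 223 165 171 216 248 254 254 254 254 255 255 255 255 255 255 255 255 254 254 254
```

Emit:
{"op": "apply_moves", "data": {"claw": [0, 0, 0, 0, 0, 0, 0, 0, 0, 0, 0, 0, 0], "xyz": [[0, 0.001, 0], [0, 0.002, 0], [0, 0.003, 0], [0, 0.004, 0], [0, 0, -0.005], [0, 0, -0.015], [0, 0, -0.02], [0, 0, -0.02], [0, 0, -0.02], [0, 0, -0.02], [0, 0, -0.02], [0, 0, -0.02], [0, 0, 0]], "twist": [[0, 0, 0], [0, 0, 0], [0, 0, 0], [0, 0, 0], [0, 0, 0], [0, 0, 0], [0, 0, 0], [0, 0, 0], [0, 0, 0], [0, 0, 0], [0, 0, 0], [0, 0, 0], [0, 0, 0]]}}

```text
clock: 31.8
position: [0.58, 0.0268, 0.0726]
tool_rot: [-3.139, 0.851, -2.888]
force: [0.0, 0.4, -0.1]
grip_width: -0.0
finger_force: 0.0
```

```bash
python3 p6.py -10 7 32 50 8|head -1; python3 - <<'E'
from ik import *
f=cam('scene'); g=cv2.cvtColor(f['img'],cv2.COLOR_RGB2GRAY)
for y in range(214,242): print(y,' '.join(f'{v:3d}' for v in g[y,186:222]))
a=np.linspace(0,2*np.pi,400)
for x in(35,38,41):
    q=proj(f,np.c_[x+25*np.cos(a),25*np.sin(a),0*a+30]/1e3@A.T+[S[0],S[1],0]); print(x,[q[i].round(1).tolist() for i in(q[:,0].argmin(),q[:,1].argmin(),q[:,0].argmax(),q[:,1].argmax())])
for n in('scene','top'):
    for q in('disc','stop_face','small_disc','beaker','bottle'):
        for d in bot.find_in(n,q)[:4]: print(n,q,np.round(d['position'],3),(A.T@(np.array(d['position'])-[S[0],S[1],0])*1e3).round(0),round(d['score'],2))
E
```

```text
t 31.8 stand [  4.3 -71.2  72.6] F [-0.4  0.1 -0.1] q [ 0.31  0.77 -0.47  2.43  3.06  0.83 -1.14] toolz [ 0.014  0.752 -0.659] tooly [-1.     0.017 -0.002]
214  92  73  74  87 131 146 146 146 147 145 141 113 137 136 133 150 146 124  81  75  83 110 133 128  96  98  76  74  72  66  66  61  62  63  62  61
215  73  70  70  90 148 147 146 146 147 146 137  80 112 137 133 150 157 151 120  86  74  79 104 101  79  78  74  68  64  63  61  62  61  61  61  61
216  69  72  97 110 148 151 149 149 148 147 133  79  76 113 134 149 157 154 143 128 167  76  76  80  78  77  66  65  58  62  61  62  62  62  62  63
217  96  92 115 111 156 155 156 156 153 146 132  83  70  75 111 150 156 154 146 143 200 187 110  91 159 149  61  62  61  62  62  62  62  62  62  62
218 132 124 125  82 146 156 159 159 155 148 135  84  70  70  83 148 156 155 146 135 175 212 213 241 249 246 195 101  63  62  62  63  62  62  62  61
219 143 139 136 110 114 161 158 159 156 146 120  76  71  71  84 147 156 155 147 135 162 173 221 250 254 254 252 238 145  62  62  61  62  62  61  63
220 138 138 136 134 119 149 131 130 127 114  88  70  72 
[... 3397 characters left out ...]
33.6]]
scene disc [0.658 0.019 0.033] [33.  2. 33.] 0.78
scene disc [ 0.534 -0.088  0.016] [ 103. -146.   16.] 0.48
scene stop_face [ 0.673 -0.02   0.032] [74.  6. 32.] 0.56
scene small_disc [0.422 0.183 0.01 ] [-188. -182.   10.] 0.69
scene beaker [0.613 0.375 0.062] [-322.   52.   62.] 0.97
scene bottle [ 0.587 -0.342  0.073] [ 362. -162.   73.] 0.85
top disc [ 0.543 -0.082  0.014] [ 100. -136.   14.] 0.6
top stop_face [ 0.653 -0.033  0.03 ] [ 81. -17.  30.] 0.51
top small_disc [0.426 0.18  0.012] [-184. -180.   12.] 0.68
top beaker [0.615 0.392 0.053] [-339.   59.   53.] 0.72
top beaker [ 0.652 -0.028  0.029] [ 76. -16.  29.] 0.56
top bottle [ 0.572 -0.346  0.101] [ 362. -177.  101.] 0.73
```

```bash
python3 -c "
from workcell import bot
o=bot.observe();print(o['clock'],abs(o['qd']).max());print(bot.job_done())"
```

```text
32.35 0.013007550153936686
the job is handed in; nothing more can be done
None
```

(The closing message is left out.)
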